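# Clip the ramekin shelf onto its slotted stand

### The arm

A 6-joint arm with a two-finger parallel gripper is mounted at the origin on the work surface. World frame = base frame: x ahead of the robot, y to its left, z up, the work surface at z = 0. Lengths are in m, angles in rad, forces in N, time in s.
With the tool pointing down it reaches from about 0.35 to 0.85 m from the base axis. Payload 8.1 kg.
Tool frame: the origin (TCP) lies at the centre of the arm's flange, where the gripper is bolted on; the fingertips stand 186 mm ahead of it and the grasp point (between the pads) lies 167 mm ahead of it (robot.nose_length is the distance from the TCP to the fingertips, in m); z points along the fingers, x is the direction in which the jaws open and shut, and the axes are right-handed (so a half turn about z gives the same grasp; the last joint's range is limited). The gripper opens to 93 mm and grips with 3 to 60 N. Pads are 15 mm wide; open, the fingers measure 128 mm over their backs; the gripper's body (75 mm by 188 mm) begins 65 mm behind the grasp point.
Start: joints at [1.078, 0.13, 1.488, -0, 1.523, -0.085], TCP at [0.238, 0.551, 0.405] pointing down, gripper open.
Joint ranges: [-2.96, 2.96], [-0.89, 2.26], [0.02, 2.5], [-1.34, 4.48], [0, 2.73], [-2.66, 2.66]. Speed limits (rad/s): [2.39, 2.39, 2.79, 3.14, 3.14, 3.14].

### API

Orientations are given as a rotation vector (axis times angle).
In Python, from plant import robot gives the robot as it stands.
- The arm moves only by the tool arm_command, never from a script. Its argument "motion" is a list of rows, each an object with "slide": the shift along the tool's x, y, z each as a share of 0.4 m, from -1 to 1, a list of three; "turn": the turn, a rotation vector about the tool's x, y, z each as a share of 0.5 rad, from -1 to 1, a list of three. A call has exactly 5 rows; each row shifts and turns the commanded pose from where the row before left it, along the tool's axes as they then stand; what a row does not reach is not made up. A row lasts 1/12 s, in which the tool goes at most 41.7 mm and 7.16 degrees, less where a joint would pass 70% of its speed; a pose out of reach is approached as far as the arm can. A call with a number of a shift or a turn outside -1 to 1 is refused whole. A call with a gripper value outside its range is refused whole. "gripper" is the opening in per cent of the stroke, from 0 (shut) to 100 (fully open), set as the call begins (left out, the last holds). The fingers move at their own pace and stop on an object; "grip_force" is the grip in N (left out, the last holds). Time passes only in rows, so rows that do not move let the fingers close, or fill a call up. It gives the time, the measured TCP pose, the force and the opening at its end, in the units of the state.
- robot.read_state(): the state, without advancing time (a new reading comes with each control period).
- robot.read_camera(name): name is "scene" or "top" or "wrist"; returns a dict with "pixels" (400x640x3 uint8, blue, green, red), "intrinsics" (3x3 intrinsics, pixels), "D" ([k1, k2, p1, p2, k3] as OpenCV has them; the pictures are not rectified), "T" (4x4, takes a point from camera to world coordinates). Camera axes: x right, y down, z forward; pixel columns grow to the right and rows downward; lengths in m; the calibration is good to about 2 mm. A picture is of the moment at which its call begins. There is no depth.
- robot.close_job(): hands the job in, once; it reports no verdict.
The state is a dict: "t": time; "q": joint angles; "dq": joint speeds; "joint_torque": joint torques, N m; "tool_pos": TCP position; "orientation": TCP orientation; "force": force on the tool from outside, world axes, zero at the start; "wrist_torque": the same for the moment, N m; "opening": finger opening in m.
Only numpy, scipy, OpenCV 4.12 (cv2) and the standard library are available. Lean on these libraries where they do the work, as an engineer would, in place of code of your own. Each camera call takes 0.05 s, during which the arm holds its last target.

### The job

Pick up the small white clip-on shelf, hook both of its claws into the two slots of the upright stand, and press it down gently until it clicks fully home with the green pin under it pushed in, then let go. How high the slots sit is not exactly known, so feel for them with a light touch and never force the shelf or the stand. Leave the ramekin, measuring cup, pie tin and empanada press where they are.

Things in the scene. Friction and masses are not known exactly. Their poses are not given: they have to be found in the camera images.
- shelf: Loose white clip-on shelf, 0.24 kg, standing on its tray. Origin: on the underside at the back face (x = 0), mid-width; z up, +x points out of the back, as the claws do. In mm: tray x -90 to 0, y -35 to 35, z 0 to 12; back plate 30 wide, x -6 to 0, z 0 to 100; gripping rib in front of it, 14 thick in y, x -42 to -6, black from z 76 to its top at z 108.
- grip (a point): Grasp point on the black part of the shelf's rib, at x -25, y 0, z 92 mm in the shelf's frame; axes as the shelf's. Take it from above, fingers closing along the shelf's y (14 mm thick there). It rises 16 mm above this point.
- claw (a point): Tip of the lower of two steel claws on the shelf's back, at x 14.5, y 0, z 34 mm in its frame. Each claw is 5 mm thick in y, with rounded end: a neck 10 high, and a tooth hanging 14 below it, 24 high in all; gap between back face and tooth 5.5 mm. Lower claw z 22 to 46 (underside of neck z 36), upper claw 45 mm higher: z 67 to 91.
- stand: Fixed dark steel stand: round foot (radius 60, 12 high, centred 20 mm behind the face), two rails 172 high, between them a slotted aluminium strip 36 wide, 4 thick, open behind, its top at z 176 to 196 mm. Origin: on the table below the strip's front face (x = 0), mid-width; z up. The face looks to -x; the shelf goes on along +x, frames parallel. Pushing on it with over 30 N is forcing it.
- slot (a point): Middle of the lower slot at the strip's LOWEST setting, on the face, z 110 mm in the stand's frame. The strip with all it carries is set 0 to 20 mm higher than that; this point does not follow it: feel or look. Slots 9 mm wide, 28 high, the upper one 45 mm higher. Claws enter (2 mm play up and down) with the shelf's origin at z 76 plus that unknown height, till its back meets the face.
- seat (a point): Place of the shelf's origin when home at the strip's LOWEST setting: z 60 mm in the stand's frame (add the unknown 0 to 20 mm), 16 mm below where the claws enter; there the necks stop hard on the slots' lower edges. On the way down a brass spring catch snaps into the back plate and the green pin is pushed in: 6 to 10 N of push in all. A ledge 34 mm deep with the pin lies 17 mm below.
- pin (a joint): Green spring pin, 16 across, on the ledge of the strip, under the shelf's seat (24 in front of the face). Value: how far it is pushed down, m: 0 free, 0.0055 with the shelf fully home. Its spring (3 to 4.5 N) pushes the shelf back up a few mm unless the catch has snapped in.
- ramekin: White ceramic ramekin, 84 across, 45 high, origin under its centre. Leave alone.
- measuring_cup: Glass measuring cup with a handle to its +y, 84 across, 95 high, origin under its centre. Leave alone.
- pie_tin: Aluminium pie tin, 220 across, 32 high, origin under its centre. Leave alone.
- press: Orange plastic empanada press, disc 124 across, 22 high, with a short handle along its -x to 105; origin under the disc's centre. Leave alone.
Mind the look-alikes: they are no part of the job. Leave any brown, orange or pink look-alike of the shelf alone.

How it is judged:
On the way:
1. both claws are through the slots: the shelf's back is against the strip, before the pin is pushed in (x of shelf in the frame of stand above -0.004 m and y of shelf in the frame of stand between -0.005 and 0.005 m and z of shelf in the frame of stand between 0.056 and 0.102 m and value of joint pin below 0.003 m), for 0.05 s.
At the end, for the whole second after the job is handed in: The shelf hangs at rest and released on the strip, level within 0.08 rad and square to it within 0.15 rad, back face within 4 mm of the strip's face and within 5 mm of its middle, and stays down by the catch alone, keeping the green pin pushed in by more than 3.8 mm (fully home is 5.5 mm) (value of joint pin above 0.0038 m and x of shelf in the frame of stand between -0.004 and 0.003 m and y of shelf in the frame of stand between -0.005 and 0.005 m and z of shelf in the frame of stand between 0.056 and 0.084 m and angle between the x axis of shelf and the x axis of stand, either way round below 0.15 rad and angle between shelf's own z axis and vertical below 0.08 rad and linear speed of shelf below 0.01 m/s and contact force between shelf and the fingers below 0.1 N); the robot touches nothing.
It fails at once if the stand is forced: contact forces on it add up to more than 45 N (contact force between stand and anything else above 45 N).
It fails at once if the ramekin is shifted by more than 25 mm (distance of ramekin from where it was at the start of the episode above 0.025 m).
It fails at once if the measuring cup is shifted by more than 25 mm (distance of measuring_cup from where it was at the start of the episode above 0.025 m).
It fails at once if the pie tin is shifted by more than 25 mm (distance of pie_tin from where it was at the start of the episode above 0.025 m).
It fails at once if the empanada press is shifted by more than 25 mm (distance of press from where it was at the start of the episode above 0.025 m).
It also fails if it takes over 56 s, if anything falls off the work surface, if the arm or the gripper's body presses on something with over 40 N, if the wrist force passes 120 N, or if a joint passes its speed limit or range.

## Working session

There is one attempt and no reset: what is moved stays moved. The work goes in short steps, Python scripts to look and compute and a tool call to move; the robot and the scene stay as the last step left them, time stands still between calls to the robot, and variables do not carry over. Pictures are saved under pics/ and viewed, and the job is handed in when it is done.

Besides the shell and the picture viewer there is one more tool, called as a command line: name --argument value ..., lists and objects as JSON in quotes. arm_command: Moves the arm, as the interface text tells. Shift numbers are shares of 0.4 m and turn numbers shares of 0.5 rad, none past 1 either way. Its arguments: {"type":"object","properties":{"motion":{"type":"array","items":{"type":"object","properties":{"slide":{"type":"array","items":{"type":"number"}},"turn":{"type":"array","items":{"type":"number"}}}}},"gripper":{"type":"number"},"grip_force":{"type":"number"}},"required":["motion"]}

```bash
mkdir -p pics; ls
cat > h.py <<'E'
import numpy as np, cv2
from plant import robot
def cam(n):
    c=robot.read_camera(n); return c
def snap(n,f):
    c=cam(n); cv2.imwrite('pics/'+f+'.png',c['pixels']); np.savez('pics/'+f+'.npz',**{k:np.array(v) for k,v in c.items()}); return c
def load(f): return dict(np.load('pics/'+f+'.npz'))
def ray(c,u,v):
    p=cv2.undistortPoints(np.array([[[u,v]]],float),np.array(c['intrinsics'],float),np.array(c['D'],float))[0,0]
    T=np.array(c['T']); d=T[:3,:3]@np.array([p[0],p[1],1]); return T[:3,3],d/np.linalg.norm(d)
def onz(c,u,v,z):
    o,d=ray(c,u,v); return o+d*(z-o[2])/d[2]
def tri(c1,p1,c2,p2):
    o,d=ray(c1,*p1); o2,d2=ray(c2,*p2)
    A=np.stack([d,-d2],1); s=np.linalg.lstsq(A,o2-o,rcond=None)[0]
    a=o+d*s[0]; b=o2+d2*s[1]; return (a+b)/2,np.linalg.norm(a-b)
def proj(c,P):
    T=np.linalg.inv(np.array(c['T'])); 
    return cv2.projectPoints(np.array(P,float).reshape(-1,1,3),cv2.Rodrigues(T[:3,:3])[0],T[:3,3],np.array(c['intrinsics'],float),np.array(c['D'],float))[0][:,0]
E
python3 - <<'E'
from h import *
for n in ['scene','top','wrist']: snap(n,n+'0')
s=robot.read_state(); print({k:np.round(v,3) for k,v in s.items()})
for n in ['scene0','top0','wrist0']: print(n,np.round(load(n)['T'],3).tolist())
E
```

```text
pics
{'t': np.float64(0.15), 'q': array([ 1.078,  0.131,  1.489, -0.   ,  1.523, -0.085]), 'dq': array([ 0.002, -0.002, -0.005, -0.001,  0.001, -0.001]), 'joint_torque': array([ 1.0000e-03, -5.6048e+01, -4.9233e+01,  7.7000e-02,  3.1000e-02,
       -0.0000e+00]), 'tool_pos': array([0.238, 0.551, 0.404]), 'orientation': array([ 2.625e+00,  1.725e+00, -2.000e-03]), 'force': array([0.842, 0.244, 0.326]), 'wrist_torque': array([ 0.028,  0.018, -0.005]), 'opening': np.float64(0.093)}
scene0 [[0.5, 0.591, -0.633, 1.104], [0.866, -0.348, 0.359, -0.3], [-0.008, -0.727, -0.686, 0.749], [0.0, 0.0, 0.0, 1.0]]
top0 [[-0.006, -0.987, 0.161, 0.289], [-1.0, 0.009, 0.019, 0.041], [-0.02, -0.161, -0.987, 1.509], [0.0, 0.0, 0.0, 1.0]]
wrist0 [[0.396, 0.89, 0.226, 0.175], [0.918, -0.383, -0.1, 0.578], [-0.002, 0.248, -0.969, 0.383], [0.0, 0.0, 0.0, 1.0]]
```

View pics/scene0.png

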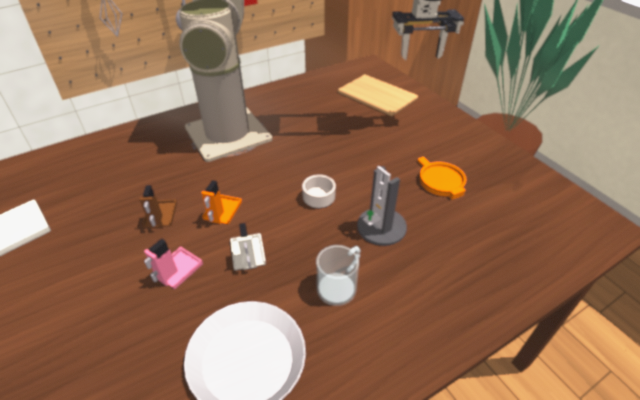

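View pics/top0.png

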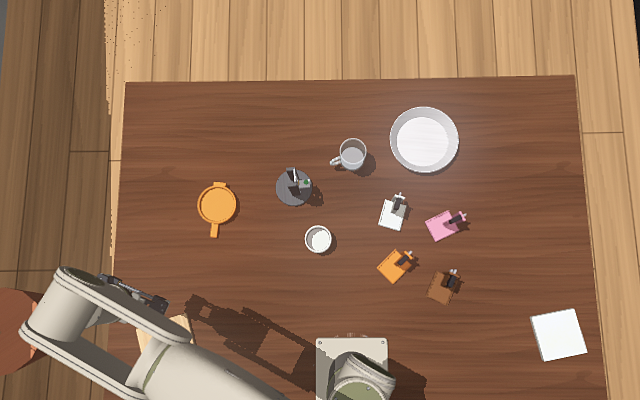

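View pics/wrist0.png

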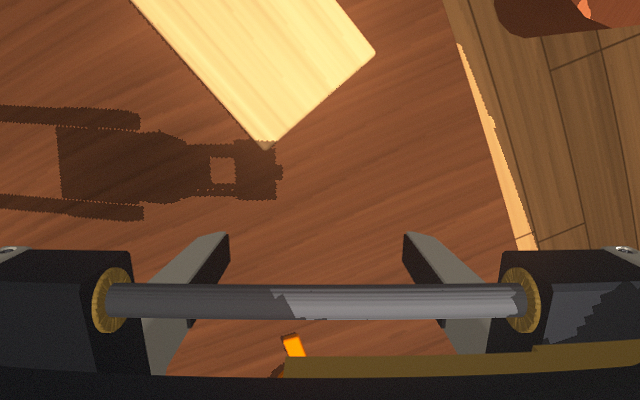

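Top view: white shelf at about (393,210), stand at (293,186) with the green pin at (306,182). I'll zoom in on both.

Run:
```python
from h import *
t=cv2.imread('pics/top0.png'); s=cv2.imread('pics/scene0.png')
def z(im,x0,x1,y0,y1,k): return cv2.resize(im[y0:y1,x0:x1],None,fx=k,fy=k,interpolation=cv2.INTER_CUBIC)
a=z(t,370,420,180,240,7); b=z(t,265,325,155,215,7)
h=max(a.shape[0],b.shape[0])
o=np.zeros((h,a.shape[1]+b.shape[1],3),np.uint8); o[:a.shape[0],:a.shape[1]]=a;o[:b.shape[0],a.shape[1]:]=b
cv2.imwrite('pics/ztop.png',o)
a=z(s,220,280,215,285,7); b=z(s,350,410,160,245,6)
h=max(a.shape[0],b.shape[0])
o=np.zeros((h,a.shape[1]+b.shape[1],3),np.uint8); o[:a.shape[0],:a.shape[1]]=a;o[:b.shape[0],a.shape[1]:]=b
cv2.imwrite('pics/zscene.png',o)
```

```text
(no output)
```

View pics/ztop.png

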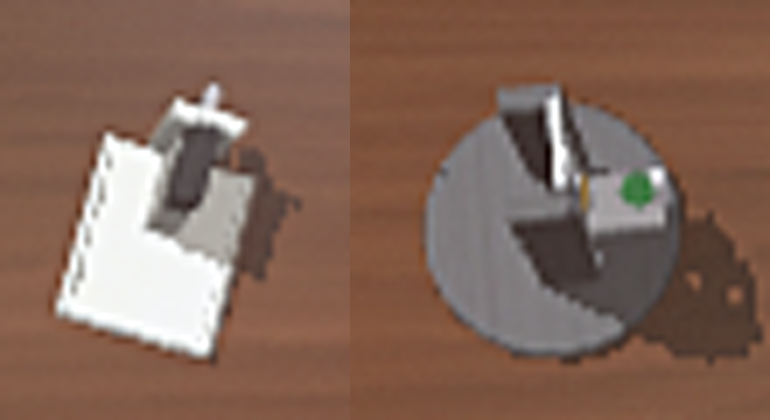

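View pics/zscene.png

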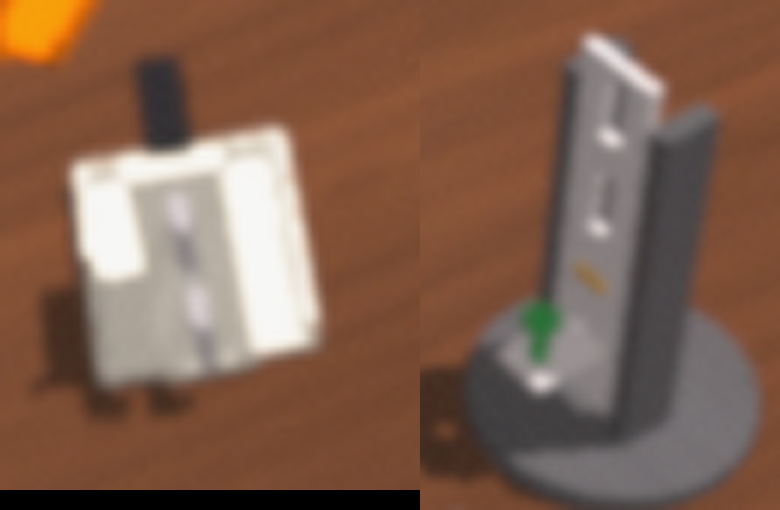

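Run:
```python
from h import *
c=load('top0'); s=load('scene0'); print(c['intrinsics'],c['D'],s['intrinsics'],s['D'],load('wrist0')['intrinsics'],load('wrist0')['D'])
def T(zx,zy,x0,y0,k=7): return (x0+(zx+.5)/k-.5, y0+(zy+.5)/k-.5)
BL=onz(c,*T(112,134,370,180),.012);FL=onz(c,*T(62,312,370,180),.006);FR=onz(c,*T(212,356,370,180),.006)
BR=onz(c,*T(255,175,370,180),.012)
print('tray',BL,FL,FR,BR, np.linalg.norm(BL-FL),np.linalg.norm(FL-FR))
# rib top: black part
print('rib corners',[onz(c,*T(a,b,370,180),.108) for a,b in [(180,125),(222,125),(207,210),(170,205)]])
# foot circle
im=c['pixels'][155:215,265:325]
print('foot c', onz(c,*T(552-350,230,265,155),.012))
# strip top edge two front corners
print('strip top front',[onz(c,*T(a-350,b,265,155),.186) for a,b in [(560,85),(600,255)]])
print('strip scene tri')
# scene: strip top corner pts: zoom 6 from (350,160), offset 420
for a,b in [(590,38),(660,88)]:
    u=T(a-420,b,350,160,6); print(u,[onz(s,*u,z) for z in (.176,.186,.196)])
g=tri(c,T(637-350,187,265,155),s,T(540-420,312,350,160,6)); print('pin',g)
```

```text
[[472.09090968   0.         326.54305424]
 [  0.         472.09090968 199.79240814]
 [  0.           0.           1.        ]] [0.0458822 0.        0.        0.        0.       ] [[415.25926374   0.         317.13465535]
 [  0.         415.25926374 199.40180748]
 [  0.           0.           1.        ]] [-0.06636391  0.          0.          0.          0.        ] [[332.89090524   0.         315.69877453]
 [  0.         332.89090524 200.57251495]
 [  0.           0.           1.        ]] [-0.062641  0.        0.        0.        0.      ]
tray [ 0.53602809 -0.1189544   0.012     ] [ 0.45502861 -0.09472292  0.006     ] [ 0.43444335 -0.16210766  0.006     ] [ 0.51646258 -0.1834153   0.012     ] 0.08475895128678818 0.07045889780517355
rib corners [array([ 0.52384549, -0.13777339,  0.108     ]), array([ 0.52367463, -0.15566485,  0.108     ]), array([ 0.48699639, -0.14814224,  0.108     ]), array([ 0.48928581, -0.13250448,  0.108     ])]
foot c [0.57577878 0.17697456 0.012     ]
strip top front [array([0.6030693 , 0.15823072, 0.186     ]), array([0.5319406 , 0.14159371, 0.186     ])]
strip scene tri
(377.9166666666667, 165.91666666666666) [array([0.55030855, 0.16867791, 0.176     ]), array([0.55996483, 0.16049472, 0.186     ]), array([0.56962111, 0.15231154, 0.196     ])]
(389.5833333333333, 174.25) [array([0.58620971, 0.17339618, 0.176     ]), array([0.5952394 , 0.16513065, 0.186     ]), array([0.60426909, 0.15686512, 0.196     ])]
pin (array([0.58183837, 0.1333328 , 0.07916289]), np.float64(0.00017970943875587293))
```

arm_command --motion '[{"slide": [-0.067, 0.0655, 0], "turn": [0, 0, 0]}, {"slide": [-0.067, 0.0655, 0], "turn": [0, 0, 0]}, {"slide": [-0.067, 0.0655, 0], "turn": [0, 0, 0]}, {"slide": [-0.067, 0.0655, 0], "turn": [0, 0, 0]}, {"slide": [-0.067, 0.0655, 0], "turn": [0, 0, 0]}]'

```text
t: 0.57
tool_pos: [0.3051, 0.3742, 0.4042]
orientation: [2.625, 1.726, -0.001]
force: [0.4, 0.1, 0.5]
opening: 0.0932
```

arm_command --motion '[{"slide": [-0.067, 0.0655, 0], "turn": [0, 0, 0]}, {"slide": [-0.067, 0.0655, 0], "turn": [0, 0, 0]}, {"slide": [-0.067, 0.0655, 0], "turn": [0, 0, 0]}, {"slide": [-0.067, 0.0655, 0], "turn": [0, 0, 0]}, {"slide": [-0.067, 0.0655, 0], "turn": [0, 0, 0]}]'

```text
t: 0.98
tool_pos: [0.3722, 0.1992, 0.4046]
orientation: [2.625, 1.726, 0.0]
force: [0.6, 0.6, 0.4]
opening: 0.0931
```

arm_command --motion '[{"slide": [-0.067, 0.0655, 0], "turn": [0, 0, 0]}, {"slide": [-0.067, 0.0655, 0], "turn": [0, 0, 0]}, {"slide": [-0.067, 0.0655, 0], "turn": [0, 0, 0]}, {"slide": [-0.067, 0.0655, 0], "turn": [0, 0, 0]}, {"slide": [-0.067, 0.0655, 0], "turn": [0, 0, 0]}]'

```text
t: 1.4
tool_pos: [0.4394, 0.024, 0.4047]
orientation: [2.625, 1.725, 0.0]
force: [0.1, 0.7, -0.1]
opening: 0.0928
```

arm_command --motion '[{"slide": [-0.067, 0.0655, 0], "turn": [0, 0, 0]}, {"slide": [-0.067, 0.0655, 0], "turn": [0, 0, 0]}, {"slide": [-0.067, 0.0655, 0], "turn": [0, 0, 0]}, {"slide": [-0.067, 0.0655, 0], "turn": [0, 0, 0]}, {"slide": [-0.067, 0.0655, 0], "turn": [0, 0, 0]}]'

```text
t: 1.82
tool_pos: [0.5066, -0.151, 0.4045]
orientation: [-2.625, -1.725, 0.0]
force: [0.9, 0.3, -0.1]
opening: 0.093
```

arm_command --motion '[{"slide": [0, 0, 0], "turn": [0, 0, 0.242]}, {"slide": [0, 0, 0], "turn": [0, 0, 0.242]}, {"slide": [0, 0, 0], "turn": [0, 0, 0.242]}, {"slide": [0, 0, 0], "turn": [0, 0, 0.242]}, {"slide": [0, 0, 0], "turn": [0, 0, 0.242]}]'

```text
t: 2.23
tool_pos: [0.5063, -0.1492, 0.4043]
orientation: [-3.022, -0.855, 0.001]
force: [0.3, 0.3, 0.4]
opening: 0.093
```

arm_command --motion '[{"slide": [0, 0, 0], "turn": [0, 0, 0.242]}, {"slide": [0, 0, 0], "turn": [0, 0, 0.242]}, {"slide": [0, 0, 0], "turn": [0, 0, 0.242]}, {"slide": [0, 0, 0], "turn": [0, 0, 0.242]}, {"slide": [0, 0, 0], "turn": [0, 0, 0.242]}]'

```text
t: 2.65
tool_pos: [0.5063, -0.149, 0.4044]
orientation: [-3.14, 0.083, 0.001]
force: [-0.2, -0.6, 0.2]
opening: 0.0931
```

arm_command --motion '[{"slide": [0, 0, 0], "turn": [0, 0, 0.242]}, {"slide": [0, 0, 0], "turn": [0, 0, 0.242]}, {"slide": [0, 0, 0], "turn": [0, 0, 0.242]}, {"slide": [0, 0, 0], "turn": [0, 0, 0.242]}, {"slide": [0, 0, 0], "turn": [0, 0, 0.242]}]'

```text
t: 3.07
tool_pos: [0.5063, -0.149, 0.4044]
orientation: [-2.973, 1.015, 0.001]
force: [1.1, 0.1, -0.0]
opening: 0.0929
```

arm_command --motion '[{"slide": [0, 0, 0], "turn": [0, 0, 0.242]}, {"slide": [0, 0, 0], "turn": [0, 0, 0.242]}, {"slide": [0, 0, 0], "turn": [0, 0, 0.242]}, {"slide": [0, 0, 0], "turn": [0, 0, 0.242]}, {"slide": [0, 0, 0], "turn": [0, 0, 0.242]}]'

```text
t: 3.48
tool_pos: [0.5063, -0.149, 0.4044]
orientation: [2.536, -1.855, -0.001]
force: [0.6, 0.0, 0.3]
opening: 0.0933
```

arm_command --motion '[{"slide": [0, 0, 0], "turn": [0, 0, 0.242]}, {"slide": [0, 0, 0], "turn": [0, 0, 0.242]}, {"slide": [0, 0, 0], "turn": [0, 0, 0.242]}, {"slide": [0, 0, 0], "turn": [0, 0, 0.242]}, {"slide": [0, 0, 0], "turn": [0, 0, 0.242]}]'

```text
t: 3.9
tool_pos: [0.5063, -0.149, 0.4044]
orientation: [1.868, -2.526, -0.001]
force: [0.4, 1.2, -0.0]
opening: 0.0929
```

Run:
```python
from h import *
snap('wrist','w1'); snap('top','top1')
s=robot.read_state(); print({k:np.round(v,3) for k,v in s.items()})
print(np.round(load('w1')['T'],3).tolist())
```

```text
{'t': np.float64(4.0), 'q': array([-0.383, -0.065,  1.689, -0.   ,  1.519,  1.481]), 'dq': array([ 0.002, -0.001, -0.   , -0.   , -0.001, -0.181]), 'joint_torque': array([-2.9000e-02, -4.5926e+01, -4.9308e+01,  1.2000e-02, -7.8000e-02,
        2.8480e+00]), 'tool_pos': array([ 0.506, -0.149,  0.404]), 'orientation': array([ 1.872e+00, -2.522e+00, -1.000e-03]), 'force': array([-0.111, -0.685,  0.355]), 'wrist_torque': array([ 0.007,  0.119, -0.055]), 'opening': np.float64(0.093)}
[[-0.292, -0.926, -0.238, 0.571], [-0.956, 0.283, 0.072, -0.168], [0.001, 0.249, -0.969, 0.384], [0.0, 0.0, 0.0, 1.0]]
```

View pics/w1.png

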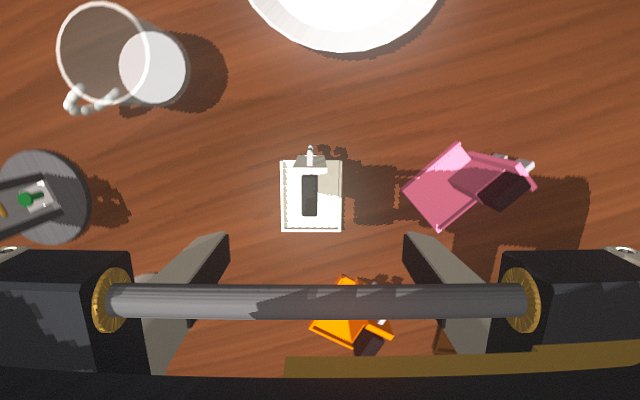

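Wrist view: the shelf is square to the jaws, with its black rib at about (310,195) and tray corners around (282,160)–(341,232). The pink look-alike is well clear. Measuring rib and tray.

Run:
```python
from h import *
c=load('w1'); im=c['pixels']; hsv=cv2.cvtColor(im,cv2.COLOR_BGR2HSV)
m=np.zeros(im.shape[:2],np.uint8); r=(slice(165,222),slice(290,330))
m[r]=((hsv[r][...,2]<75)*255)
n,l,st,ce=cv2.connectedComponentsWithStats(m); k=1+np.argmax(st[1:,4]); print(st[k],ce[k])
w=np.zeros_like(m); r=(slice(140,245),slice(270,350)); w[r]=((hsv[r][...,2]>150)&(hsv[r][...,1]<50))*255
n,l,sw,cw=cv2.connectedComponentsWithStats(w); j=1+np.argmax(sw[1:,4]); print(sw[j],cw[j])
x,y,ww,hh,_=st[k]; a=[onz(c,*p,.108) for p in [(x-.5,y+hh-.5),(x+ww-.5,y+hh-.5)]]; print('rib lower edge',a)
mr=cv2.minAreaRect(cv2.findContours((l==j).astype(np.uint8),0,1)[0][0]); print(mr)
x,y,ww,hh,_=sw[j]; F=[onz(c,*p,.012) for p in [(x-.5,y+hh-.5),(x+ww-.5,y+hh-.5)]]; print('tray front',F,np.linalg.norm(F[0]-F[1]))
d=F[1]-F[0]; print('yaw x', np.degrees(np.arctan2(d[1],d[0]))+90)
cv2.imwrite('pics/zw1.png',cv2.resize(im[140:245,265:355],None,fx=6,fy=6,interpolation=cv2.INTER_NEAREST)[:600])
R=cv2.Rodrigues(robot.read_state()['orientation'])[0]; print(R.round(3), robot.read_state()['tool_pos'])
```

```text
Traceback (most recent call last):
ValueError: attempt to get argmax of an empty sequence
```

Run:
```python
from h import *
c=load('w1'); im=c['pixels']; g=cv2.cvtColor(im,cv2.COLOR_BGR2GRAY); print(g[195,295:330],g[165:235:2,310], im[195,310])
m=np.zeros_like(g); m[165:225,290:330]=(g[165:225,290:330]<110)*255
n,l,st,ce=cv2.connectedComponentsWithStats(m); k=1+np.argmax(st[1:,4]); print(st[k],ce[k])
x,y,ww,hh,_=st[k]; print('rib lower edge',[onz(c,*p,.108) for p in [(x-.5,y+hh-.5),(x+ww-.5,y+hh-.5)]])
w=np.zeros_like(g); s=cv2.cvtColor(im,cv2.COLOR_BGR2HSV)[...,1]; w[140:245,270:350]=((g>150)&(s<60))[140:245,270:350]*255
n,l,sw,cw=cv2.connectedComponentsWithStats(w); j=1+np.argmax(sw[1:,4]); print(sw[j],cw[j])
x,y,ww,hh,_=sw[j]; F=[onz(c,*p,.012) for p in [(x-.5,y+hh-.5),(x+ww-.5,y+hh-.5)]]; print('tray front',F,np.linalg.norm(F[0]-F[1]))
print(cv2.minAreaRect(cv2.findContours((l==j).astype(np.uint8),0,1)[0][0]))
cv2.imwrite('pics/zw1.png',cv2.resize(im[145:240,265:355],None,fx=6,fy=6,interpolation=cv2.INTER_NEAREST)[:600])
R=cv2.Rodrigues(robot.read_state()['orientation'])[0]; print(R.round(3), robot.read_state()['tool_pos'])
```

```text
[255 255 255 255 255 255 217  98 102 104 103 106 104 100 102 102 102  99
  98 102  90  79 192 255 255 255 255 255 255 255 255 255 255 255 255] [251 199 255 255 255  82  91 100 102 100 102 101 100 101 100 102 103  92
  92  93  90  87  91  94  91  81 255 255 255 255 255 233 245 255 120] [ 96 101 106]
[302 175  15  41 611] [309.02291326 194.93617021]
rib lower edge [array([ 0.4942147 , -0.13217052,  0.108     ]), array([ 0.49041396, -0.14459154,  0.108     ])]
[ 280  150   62   82 3819] [310.8153967  194.29379419]
tray front [array([ 0.45617118, -0.08867826,  0.012     ]), array([ 0.43471029, -0.15882231,  0.012     ])] 0.0733536529262645
((310.5, 190.5), (81.0, 61.0), 90.0)
[[-0.289 -0.957 -0.001]
 [-0.957  0.289  0.   ]
 [-0.     0.001 -1.   ]] [ 0.50628799 -0.14901282  0.40439731]
```

View pics/zw1.png

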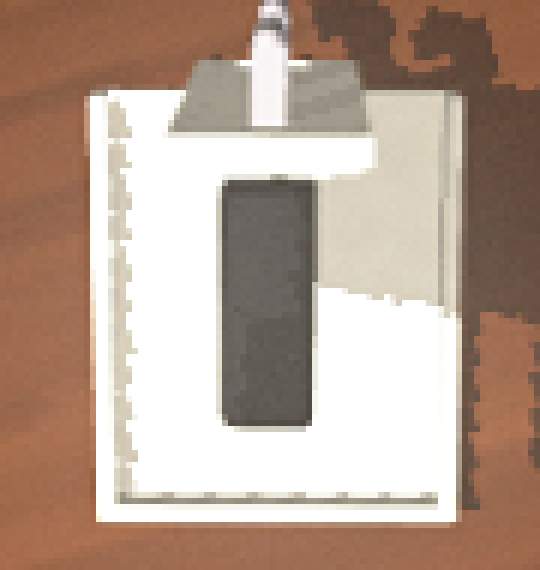

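arm_command --motion '[{"slide": [-0.0155, 0, 0.06], "turn": [0, 0, 0]}, {"slide": [0, 0, 0.09], "turn": [0, 0, 0]}, {"slide": [0, 0, 0.06], "turn": [0, 0, 0]}, {"slide": [0, 0, 0.01], "turn": [0, 0, 0]}, {"slide": [0, 0, 0], "turn": [0, 0, 0]}]' --gripper 60 --grip_force 20

```text
t: 4.42
tool_pos: [0.5073, -0.1428, 0.3147]
orientation: [1.878, -2.515, -0.006]
force: [0.0, 0.1, 0.9]
opening: 0.0644
```

Run:
```python
from h import *
c=snap('wrist','w2'); im=c['pixels']; g=cv2.cvtColor(im,cv2.COLOR_BGR2GRAY)
s=robot.read_state(); print(s['tool_pos'],s['opening'])
```

```text
[ 0.50810983 -0.1431018   0.31688679] 0.06021140373675899
```

View pics/w2.png

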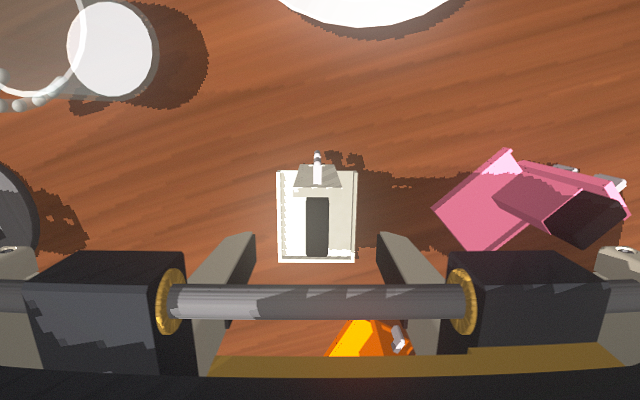

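Rib is centred (columns 306–329, jaw mid about 316). Lowering and gripping.

arm_command --motion '[{"slide": [0, 0, 0.05], "turn": [0, 0, 0]}, {"slide": [0, 0, 0.05], "turn": [0, 0, 0]}, {"slide": [0, 0, 0.03], "turn": [0, 0, 0]}, {"slide": [0, 0, 0.014], "turn": [0, 0, 0]}, {"slide": [0, 0, 0], "turn": [0, 0, 0]}]'

```text
t: 4.88
tool_pos: [0.5081, -0.1431, 0.259]
orientation: [1.876, -2.519, -0.001]
force: [-0.5, 0.0, 0.3]
opening: 0.0556
```

arm_command --motion '[{"slide": [0, 0, 0], "turn": [0, 0, 0]}, {"slide": [0, 0, 0], "turn": [0, 0, 0]}, {"slide": [0, 0, 0], "turn": [0, 0, 0]}, {"slide": [0, 0, 0], "turn": [0, 0, 0]}, {"slide": [0, 0, 0], "turn": [0, 0, 0]}]' --gripper 0 --grip_force 25

```text
t: 5.3
tool_pos: [0.5084, -0.1432, 0.2598]
orientation: [-1.875, 2.52, -0.001]
force: [0.9, -0.4, 0.2]
opening: 0.0276
```

arm_command --motion '[{"slide": [0, 0, 0], "turn": [0, 0, 0]}, {"slide": [0, 0, 0], "turn": [0, 0, 0]}, {"slide": [0, 0, 0], "turn": [0, 0, 0]}, {"slide": [0, 0, 0], "turn": [0, 0, 0]}, {"slide": [0, 0, 0], "turn": [0, 0, 0]}]'

```text
t: 5.72
tool_pos: [0.5082, -0.1431, 0.2592]
orientation: [1.876, -2.52, 0.0]
force: [-0.4, 0.3, 0.7]
opening: 0.0142
```

arm_command --motion '[{"slide": [0, 0, -0.02], "turn": [0, 0, 0]}, {"slide": [0, 0, -0.06], "turn": [0, 0, 0]}, {"slide": [0, 0, -0.1], "turn": [0, 0, 0]}, {"slide": [0, 0, -0.1], "turn": [0, 0, 0]}, {"slide": [0, 0, -0.1], "turn": [0, 0, 0]}]' --grip_force 40

```text
t: 6.13
tool_pos: [0.5075, -0.1428, 0.4124]
orientation: [1.875, -2.519, -0.003]
force: [1.6, -1.4, -3.0]
opening: 0.0136
```

Run:
```python
from h import *
c=load('top0')
print('cup rim', onz(c,353,152,.095),'cup base region',onz(c,352,156,.0),'ramekin',onz(c,318,239,.045))
w=snap('wrist','w3'); snap('scene','s3'); s=robot.read_state(); print(s['tool_pos'],s['force'],s['opening'])
```

```text
cup rim [ 0.66913578 -0.01379866  0.095     ] cup base region [ 0.68117066 -0.01403524  0.        ] ramekin [0.40598388 0.09682142 0.045     ]
[ 0.50961668 -0.14358559  0.42007418] [ 1.35538794 -0.4701771  -1.64696182] 0.013670920791968185
```

View pics/w3.png

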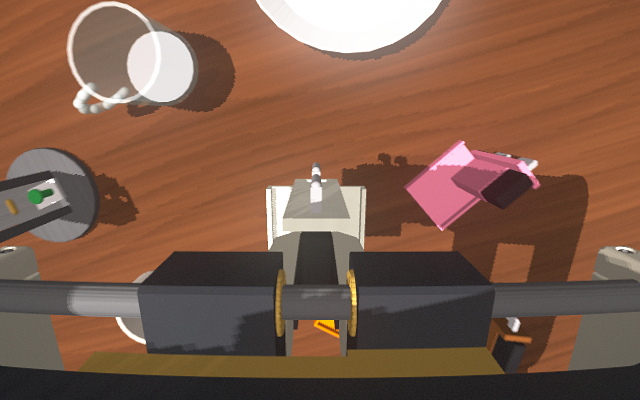

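View pics/s3.png

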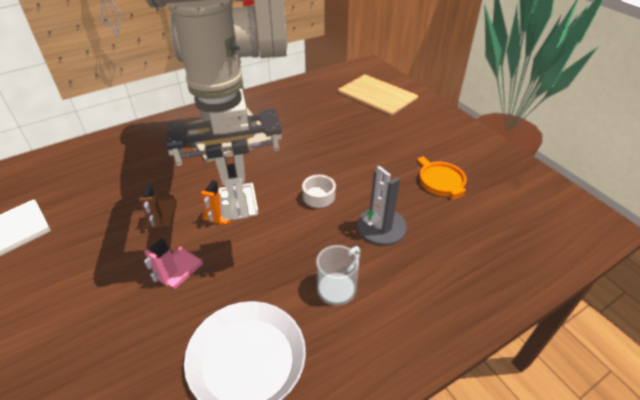

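arm_command --motion '[{"slide": [-0.055, -0.005, 0], "turn": [0, 0, 0]}, {"slide": [-0.09, -0.0085, 0], "turn": [0, 0, 0]}, {"slide": [-0.09, -0.0085, 0], "turn": [0, 0, 0]}, {"slide": [-0.09, -0.0085, 0], "turn": [0, 0, 0]}, {"slide": [-0.09, -0.0085, 0], "turn": [0, 0, 0]}]'

```text
t: 6.65
tool_pos: [0.5708, 0.013, 0.4104]
orientation: [1.874, -2.52, -0.001]
force: [1.1, -0.9, -2.3]
opening: 0.0136
```

arm_command --motion '[{"slide": [-0.08, -0.007, 0], "turn": [0, 0, 0]}, {"slide": [-0.05, -0.003, 0], "turn": [0, 0, 0]}, {"slide": [0, 0, 0], "turn": [0, 0, -0.2]}, {"slide": [0, 0, 0], "turn": [0, 0, -0.24]}, {"slide": [0, 0, 0], "turn": [0, 0, -0.24]}]'

```text
t: 7.07
tool_pos: [0.5893, 0.0609, 0.4099]
orientation: [2.282, -2.157, -0.002]
force: [-0.2, 0.1, -2.7]
opening: 0.0139
```

arm_command --motion '[{"slide": [0, 0, 0], "turn": [0, 0, -0.24]}, {"slide": [0, 0, 0], "turn": [0, 0, -0.24]}, {"slide": [0, 0, 0], "turn": [0, 0, -0.24]}, {"slide": [0, 0, 0], "turn": [0, 0, -0.24]}, {"slide": [0, 0, 0], "turn": [0, 0, -0.24]}]'

```text
t: 7.48
tool_pos: [0.5892, 0.0601, 0.4101]
orientation: [2.817, -1.389, -0.003]
force: [0.2, 0.1, -2.5]
opening: 0.0136
```

arm_command --motion '[{"slide": [0, 0, 0], "turn": [0, 0, -0.24]}, {"slide": [0, 0, 0], "turn": [0, 0, -0.24]}, {"slide": [0, 0, 0], "turn": [0, 0, -0.24]}, {"slide": [0, 0, 0], "turn": [0, 0, -0.24]}, {"slide": [0, 0, 0], "turn": [0, 0, -0.24]}]'

```text
t: 7.9
tool_pos: [0.5892, 0.0601, 0.4101]
orientation: [3.102, -0.494, -0.003]
force: [0.5, -0.6, -3.3]
opening: 0.0137
```

arm_command --motion '[{"slide": [0, 0, 0], "turn": [0, 0, -0.24]}, {"slide": [0, 0, 0], "turn": [0, 0, -0.24]}, {"slide": [0, 0, 0], "turn": [0, 0, -0.24]}, {"slide": [0, 0, 0], "turn": [0, 0, -0.19]}, {"slide": [0, 0, 0], "turn": [0, 0, 0]}]'

```text
t: 8.32
tool_pos: [0.5892, 0.0601, 0.4101]
orientation: [-3.134, -0.216, 0.003]
force: [-0.3, -0.3, -2.4]
opening: 0.0139
```

Run:
```python
from h import *
for n in ['wrist','scene','top']: snap(n,n[0]+'4')
s=robot.read_state(); print(s['t'],s['tool_pos'],s['force'],s['opening'],s['q']); R=cv2.Rodrigues(s['orientation'])[0]; print(R.round(4), np.degrees(np.arctan2(R[1,0],R[0,0])))
a=cv2.imread('pics/t4.png')[150:230,255:345]; b=cv2.imread('pics/s4.png')[120:250,320:430]
a=cv2.resize(a,None,fx=4,fy=4,interpolation=cv2.INTER_CUBIC); b=cv2.resize(b,None,fx=4,fy=4,interpolation=cv2.INTER_CUBIC)
o=np.zeros((520,800,3),np.uint8); o[:a.shape[0],:a.shape[1]]=a; o[:b.shape[0],360:800]=b; cv2.imwrite('pics/z4.png',o)
```

```text
8.4667 [0.58939344 0.06008775 0.41061627] [-1.34384540e-01 -2.19486788e-03 -2.90853001e+00] 0.01368615441144386 [ 1.50712535e-02  1.08115643e-01  1.50157429e+00 -8.56239299e-06
  1.53285362e+00 -1.14475384e-01]
[[ 9.916e-01  1.292e-01 -1.000e-03]
 [ 1.292e-01 -9.916e-01 -0.000e+00]
 [-9.000e-04 -1.000e-04 -1.000e+00]] 7.4224971547505625
```

View pics/w4.png

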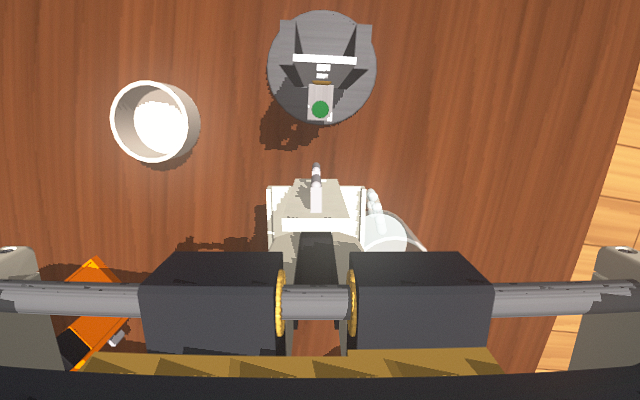

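View pics/z4.png

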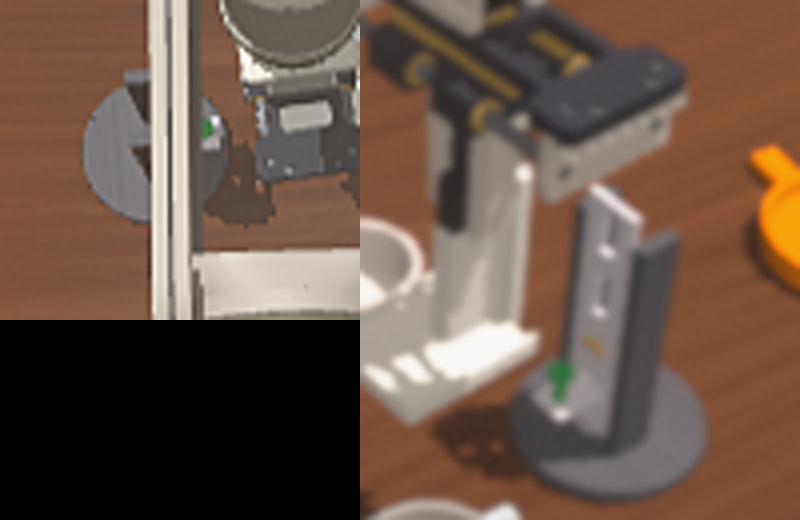

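Run:
```python
from h import *
a=cv2.imread('pics/w4.png')[0:135,255:390]; cv2.imwrite('pics/zw4.png',cv2.resize(a,None,fx=5,fy=5,interpolation=cv2.INTER_CUBIC)[:600])
b=cv2.imread('pics/s4.png')[160:240,355:405]; cv2.imwrite('pics/zs4.png',cv2.resize(b,None,fx=7,fy=7,interpolation=cv2.INTER_CUBIC))
```

```text
(no output)
```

View pics/zw4.png

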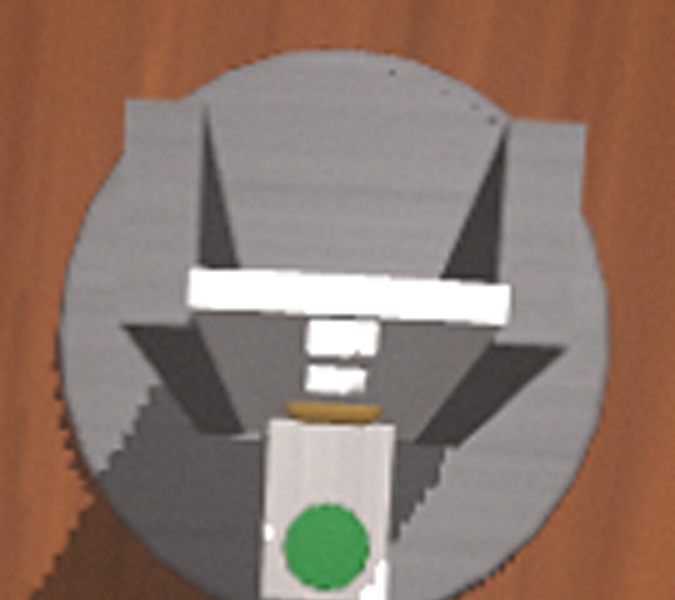

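View pics/zs4.png

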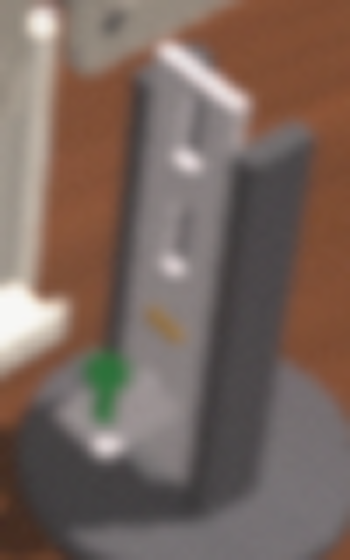

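Run:
```python
from h import *
w=load('w4'); s=load('s4')
W=lambda a,b:(255+(a+.5)/5-.5,(b+.5)/5-.5); S=lambda a,b:(355+(a+.5)/7-.5,160+(b+.5)/7-.5)
L=W(190,306);Rr=W(508,325);BL=W(191,269);BR=W(510,286)
for z in (.176,.186,.196):
    a,b=onz(w,*L,z),onz(w,*Rr,z); d=b-a; c,e=onz(w,*BL,z),onz(w,*BR,z); print(z,a,b,np.linalg.norm(d),np.degrees(np.arctan2(d[1],d[0])),np.degrees(np.arctan2(*(e-c)[[1,0]])),np.linalg.norm(a-c))
# top-rail: known height 172, corners of gaps: inner edges
for nm,p in [('railL',(125,100)),('railLin',(205,102)),('railRin',(508,122)),('railRo',(585,125)),('frontRL',(122,325)),('frontRR',(566,346))]: print(nm,onz(w,*W(*p),.172))
print('tri R', tri(w,Rr,s,S(243,110)),'L',tri(w,L,s,S(158,55)))
print('tri back R', tri(w,BR,s,S(251,99)),'L',tri(w,BL,s,S(164,39)))
print('pin',tri(w,W(327,547),s,S(105,365)))
# green mask
for c,n in((w,'w'),(s,'s')):
    im=c['pixels'].astype(int); m=((im[...,1]>im[...,2]+25)&(im[...,1]>im[...,0]+15)).astype(np.uint8)
    if n=='w': m[:90]=0;m[130:]=0;m[:,:300]=0;m[:,350:]=0
    else: m[:205]=0;m[230:]=0;m[:,:360]=0;m[:,:][:,390:]=0
    ys,xs=np.nonzero(m); print(n,xs.min(),xs.max(),ys.min(),ys.max(),xs.mean(),ys.mean(),len(xs))
R=cv2.Rodrigues(robot.read_state()['orientation'])[0]; print(np.round(w['T'],3))
```

```text
0.176 [0.56057274 0.15872232 0.176     ] [0.59903074 0.16188354 0.176     ] 0.0385877101693364 4.69911440786428 5.063036963189222 0.00425358891670537
0.186 [0.56145289 0.15731059 0.186     ] [0.59811172 0.16032392 0.186     ] 0.03678247188495896 4.699114407864224 5.063036963189236 0.004054594430514199
0.196 [0.56233304 0.15589887 0.196     ] [0.59719271 0.15876431 0.196     ] 0.03497723360058151 4.699114407864253 5.063036963189219 0.003855599944323039
railL [0.54946812 0.18184081 0.172     ]
railLin [0.55907609 0.18288308 0.172     ]
railRin [0.59564283 0.18571614 0.172     ]
railRo [0.60493388 0.18674551 0.172     ]
frontRL [0.55216208 0.15595351 0.172     ]
frontRR [0.6069204  0.16109499 0.172     ]
tri R (array([0.59843331, 0.16078159, 0.18721113]), np.float64(0.001531373169672152)) L (array([0.56129492, 0.15764127, 0.18390558]), np.float64(8.750897582134104e-05))
tri back R (array([0.59762938, 0.1644198 , 0.18940964]), np.float64(0.0010190198169147092)) L (array([0.56096646, 0.1604048 , 0.18885188]), np.float64(0.001192263835693603))
pin (array([0.58136483, 0.13433587, 0.07774255]), np.float64(0.0011014459388453668))
w 312 328 101 117 319.79741379310343 108.96982758620689 232
s 367 372 210 219 369.69444444444446 213.91666666666666 36
[[ 0.991  0.134  0.032  0.579]
 [ 0.137 -0.959 -0.246  0.129]
 [-0.002  0.248 -0.969  0.39 ]
 [ 0.     0.     0.     1.   ]]
```

Run:
```python
from h import *
s=load('s4'); S=lambda a,b:(355+(a+.5)/7-.5,160+(b+.5)/7-.5)
yaw=np.radians(95.3); n=np.array([np.cos(yaw),np.sin(yaw),0]); P=np.array([.5797,.1590,0])
def onface(u,v,off=0):
    o,d=ray(s,u,v); t=n@(P+n*off-o)/(n@d); return o+t*d
for nm,p in [('topL',(158,53)),('topR',(243,110)),('up sill front',(184,170)),('up slot top?',(200,85)),('lo sill front',(172,277)),('lo slot top?',(185,205)),('brass',(165,325))]:
    q=onface(*S(*p)); print(nm,q.round(4), 'lat',((q-P)@np.array([-n[1],n[0],0])).round(4))
g=cv2.cvtColor(s['pixels'],cv2.COLOR_BGR2GRAY); print(g[168:206,376:388])
```

```text
topL [0.5616 0.1573 0.1851] lat 0.0181
topR [0.5995 0.1608 0.188 ] lat -0.0199
up sill front [0.5787 0.1589 0.1493] lat 0.001
up slot top? [0.5808 0.1591 0.1852] lat -0.0011
lo sill front [0.5795 0.159  0.1039] lat 0.0002
lo slot top? [0.581  0.1591 0.1363] lat -0.0013
brass [0.5791 0.1589 0.082 ] lat 0.0006
[[112 137 175 208 220 217 194 156 120  98  91  92]
 [112 125 143 168 198 218 219 198 156 120 101  94]
 [113 123 131 139 159 189 214 218 201 170 136 108]
 [110 122 128 130 138 154 183 207 218 213 184 144]
 [101 119 128 130 131 136 148 170 201 218 217 191]
 [ 96 117 127 130 134 135 132 136 161 195 216 216]
 [ 98 118 129 131 136 141 132 119 130 157 185 208]
 [101 120 129 131 138 142 130 112 117 132 148 172]
 [104 122 130 135 142 142 126 110 115 127 132 144]
 [106 122 131 134 142 141 123 109 117 127 132 137]
 [106 124 130 136 142 139 118 109 118 126 130 137]
 [107 124 130 137 143 137 115 110 120 128 132 138]
 [111 124 132 140 150 145 120 113 123 129 133 138]
 [116 128 134 152 174 177 153 131 128 130 132 132]
 [116 128 136 159 194 210 194 161 138 130 128 122]
 [118 129 133 148 179 206
[... 448 characters left out ...]
138 123 111 118 127 128 123 105  80]
 [129 132 140 138 123 112 119 127 129 122 103  78]
 [130 135 141 138 119 112 121 128 128 120 101  77]
 [129 137 146 142 123 115 122 128 127 117  97  74]
 [132 144 162 166 147 128 128 128 126 116  93  71]
 [133 150 178 195 183 153 133 130 123 110  88  68]
 [131 143 169 194 191 162 138 129 123 107  83  67]
 [129 133 146 161 162 148 135 128 122 105  81  66]
 [129 129 132 135 136 132 130 128 122 104  78  63]
 [129 130 131 130 130 130 129 128 119 100  77  63]
 [129 130 131 131 131 130 130 126 118  97  73  64]
 [128 129 130 129 129 130 129 126 114  94  72  64]
 [122 124 128 128 127 130 127 124 110  89  68  64]
 [118 120 123 127 128 129 128 122 108  83  66  64]]
```

arm_command --motion '[{"slide": [0, 0, 0], "turn": [0, 0, 0.05]}, {"slide": [0, 0, 0], "turn": [0, 0, 0.055]}, {"slide": [0, 0, 0.03], "turn": [0, 0, 0]}, {"slide": [0, 0, 0.03], "turn": [0, 0, 0]}, {"slide": [0, 0, 0], "turn": [0, 0, 0]}]'

```text
t: 8.88
tool_pos: [0.5886, 0.0601, 0.3828]
orientation: [-3.139, -0.126, 0.009]
force: [-0.4, 0.4, -3.0]
opening: 0.0137
```

Run:
```python
from h import *
for n in ['wrist','scene']: snap(n,n[0]+'5')
s=robot.read_state(); print(s['t'],s['tool_pos'],s['force'])
R=cv2.Rodrigues(s['orientation'])[0]; print(np.degrees(np.arctan2(R[1,0],R[0,0])))
a=cv2.imread('pics/w5.png')[0:250,245:405]; cv2.imwrite('pics/zw5.png',cv2.resize(a,None,fx=4,fy=4,interpolation=cv2.INTER_CUBIC)[:600])
```

```text
8.9833 [0.58901228 0.06009754 0.38520812] [-0.47326796 -0.24712273 -1.46033795]
4.610047787760531
```

View pics/zw5.png

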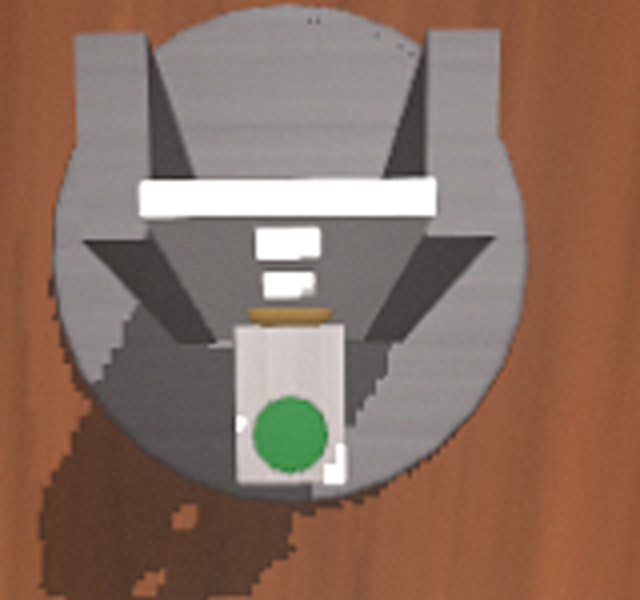

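Run:
```python
from h import *
w=load('w5'); s=load('s5'); W=lambda a,b:(245+(a+.5)/4-.5,(b+.5)/4-.5)
# foot from extreme points at z=.012
pts=[onz(w,*W(*p),.012)[:2] for p in [(55,255),(525,255),(290,3),(290,500),(120,80),(470,430),(95,380)]]
pts=np.array(pts)
A=np.c_[2*pts,np.ones(len(pts))]; x=np.linalg.lstsq(A,(pts**2).sum(1),rcond=None)[0]; r=np.sqrt(x[2]+x[0]**2+x[1]**2); print('foot',x[:2],r)
a,b=onz(w,*W(142,218),.185),onz(w,*W(436,214),.185); d=b-a; th=np.arctan2(d[1],d[0]); print('strip angle',np.degrees(th))
n=np.array([-np.sin(th),np.cos(th),0]); P=np.r_[x[:2],0]-.020*n; print('origin by foot',P)
def onface(c,u,v,off=0):
    o,dd=ray(c,u,v); t=n@(P+n*off-o)/(n@dd); return o+t*dd
for nm,p,off,z0 in [('top front',(288,217),0,.176),('top back',(288,180),.004,.176),('up sill front',(288,261),0,.141),('lo sill front',(289,299),0,.096),('up sill back',(288,228),.004,.141)]:
    q=onface(w,*W(*p),off); print('W',nm,q.round(4),'h',round((q[2]-z0)*1e3,1))
q=onz(w,*W(290,436),.0755); print('pin w',q, (q-P)@n)
for nm,p,off,z0 in [('up sill mid',(381.2,182.4),.002,.141),('lo sill mid',(379.3,197.5),.002,.096)]:
    q=onface(s,*p,off); print('S',nm,q.round(4),'h',round((q[2]-z0)*1e3,1))
# lateral: tool relative
st=robot.read_state(); R=cv2.Rodrigues(st['orientation'])[0]
for nm,q in [('strip mid',(a+b)/2),('foot',np.r_[x[:2],.012])]: print(nm, R.T@(q-st['tool_pos']))
# claw tip lateral in image
g=cv2.imread('pics/w5.png'); cv2.imwrite('pics/zw5b.png',cv2.resize(g[145:255,255:380],None,fx=5,fy=5))
```

```text
foot [0.57873935 0.17844053] 0.05904520027959931
strip angle 5.309523741574134
origin by foot [0.58059007 0.15852634 0.        ]
W top front [0.5795 0.1584 0.1884] h 12.4
W top back [0.5792 0.1624 0.1899] h 13.9
W up sill front [0.5794 0.1584 0.1518] h 10.8
W lo sill front [0.5794 0.1584 0.1045] h 8.5
W up sill back [0.5791 0.1624 0.156 ] h 15.0
pin w [0.58148862 0.13453607 0.0755    ] -0.023970480254508063
S up sill mid [0.5776 0.1603 0.1522] h 11.2
S lo sill mid [0.5778 0.1603 0.107 ] h 11.0
strip mid [-0.00079238 -0.09947367  0.20023461]
foot [ 0.00051484 -0.11870052  0.37323561]
```

View pics/zw5b.png

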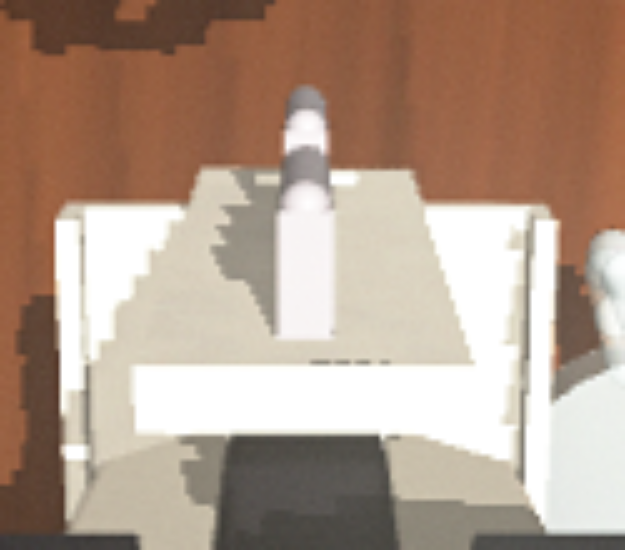

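arm_command --motion '[{"slide": [0, -0.03, 0], "turn": [0, 0, 0]}, {"slide": [0, -0.05, 0], "turn": [0, 0, 0]}, {"slide": [0, -0.03, 0.02], "turn": [0, 0, 0]}, {"slide": [0, 0, 0.04], "turn": [0, 0, 0]}, {"slide": [0, 0, 0.03], "turn": [0, 0, 0]}]'

```text
t: 9.4
tool_pos: [0.5859, 0.1055, 0.3505]
orientation: [-3.139, -0.129, -0.001]
force: [-1.3, 0.2, -3.3]
opening: 0.0134
```

arm_command --motion '[{"slide": [0, 0, 0], "turn": [0, 0, 0]}, {"slide": [0, 0, 0], "turn": [0, 0, 0]}, {"slide": [0, 0, 0], "turn": [0, 0, 0]}, {"slide": [0, 0, 0], "turn": [0, 0, 0]}, {"slide": [0, 0, 0], "turn": [0, 0, 0]}]'

```text
t: 9.82
tool_pos: [0.5864, 0.1037, 0.3522]
orientation: [-3.139, -0.126, -0.003]
force: [-0.3, 0.2, -2.2]
opening: 0.0135
```

Run:
```python
from h import *
for n in ['wrist','scene']: snap(n,n[0]+'6')
s=robot.read_state(); print(s['t'],s['tool_pos'],s['force'])
a=cv2.imread('pics/w6.png')[80:240,240:400]; b=cv2.imread('pics/s6.png')[130:250,330:420]
a=cv2.resize(a,(440,440)); b=cv2.resize(b,(360,480),interpolation=cv2.INTER_CUBIC)
o=np.zeros((480,800,3),np.uint8); o[:440,:440]=a; o[:,440:]=b; cv2.imwrite('pics/z6.png',o)
```

```text
9.9167 [0.58624144 0.10374223 0.35192142] [-0.07768422  0.19353672 -3.06173729]
```

View pics/z6.png

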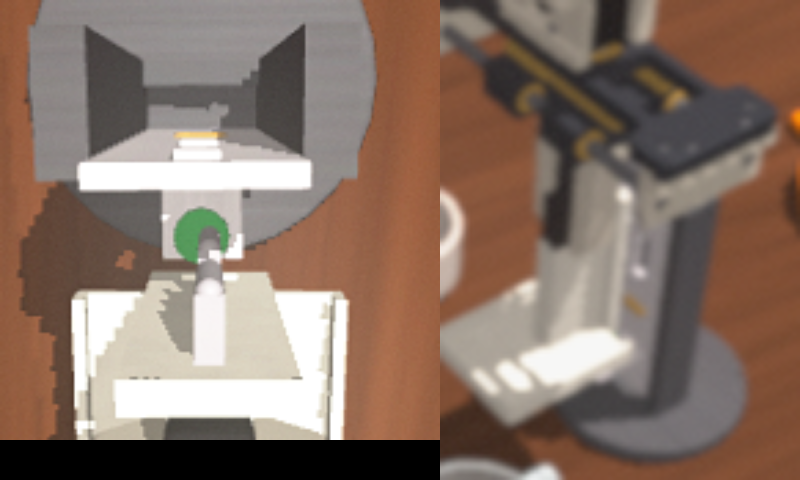

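arm_command --motion '[{"slide": [-0.0045, 0, 0.008], "turn": [0, 0, -0.018]}, {"slide": [0, 0, 0.007], "turn": [0, 0, 0]}, {"slide": [0, -0.01, 0], "turn": [0, 0, 0]}, {"slide": [0, -0.01, 0], "turn": [0, 0, 0]}, {"slide": [0, 0, 0], "turn": [0, 0, 0]}]'

```text
t: 10.33
tool_pos: [0.5833, 0.1126, 0.345]
orientation: [-3.138, -0.141, 0.0]
force: [-0.6, 0.8, -2.1]
opening: 0.0138
```

```bash
cat > look.py <<'E'
import sys
from h import *
n=sys.argv[1]
snap('wrist','w'+n); snap('scene','s'+n)
s=robot.read_state(); print(s['t'],s['tool_pos'],s['force'],s['opening'],s['wrist_torque'])
a=cv2.imread('pics/w%s.png'%n)[80:240,240:400]; b=cv2.imread('pics/s%s.png'%n)[130:250,330:420]
a=cv2.resize(a,(440,440)); b=cv2.resize(b,(360,480),interpolation=cv2.INTER_CUBIC)
o=np.zeros((480,800,3),np.uint8); o[:440,:440]=a; o[:,440:]=b; cv2.imwrite('pics/z%s.png'%n,o)
E
python3 look.py 7
```

```text
10.4333 [0.58346486 0.11213869 0.34520758] [ 0.22268362 -0.08708447 -3.52247236] 0.013940938161714957 [-0.04924715  0.10168866 -0.00996759]
```

View pics/z7.png

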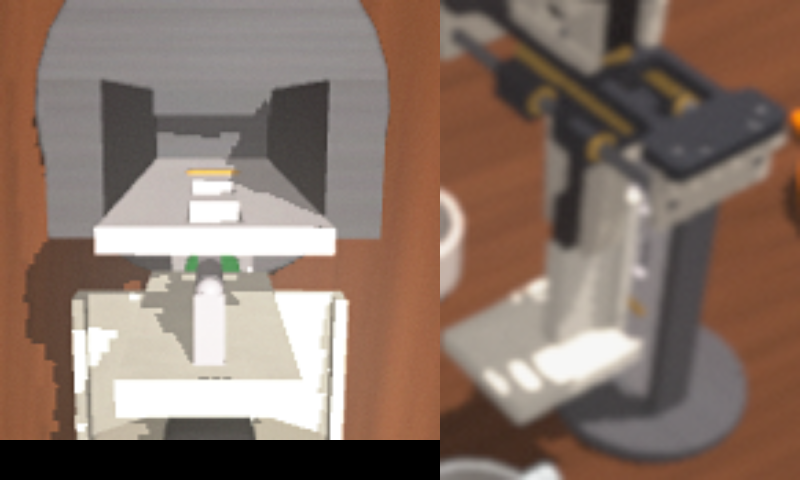

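arm_command --motion '[{"slide": [0.002, 0, -0.002], "turn": [0, 0, 0]}, {"slide": [0, -0.006, 0], "turn": [0, 0, 0]}, {"slide": [0, -0.006, 0], "turn": [0, 0, 0]}, {"slide": [0, -0.006, 0], "turn": [0, 0, 0]}, {"slide": [0, 0, 0], "turn": [0, 0, 0]}]'

```text
t: 10.85
tool_pos: [0.5836, 0.1195, 0.346]
orientation: [-3.138, -0.141, -0.0]
force: [-1.3, 0.1, -2.4]
opening: 0.0139
```

arm_command --motion '[{"slide": [0, -0.005, 0], "turn": [0, 0, 0]}, {"slide": [0, 0, 0], "turn": [0, 0, 0]}, {"slide": [0, -0.005, 0], "turn": [0, 0, 0]}, {"slide": [0, 0, 0], "turn": [0, 0, 0]}, {"slide": [0, 0, 0], "turn": [0, 0, 0]}]'

```text
t: 11.27
tool_pos: [0.5833, 0.1231, 0.3459]
orientation: [3.138, 0.141, 0.0]
force: [-1.1, 0.8, -2.3]
opening: 0.0136
```

```bash
python3 look.py 8
```

```text
11.3667 [0.58328423 0.12295785 0.34592584] [-0.56061157 -0.16781046 -2.25165092] 0.013912340809321402 [-0.03011464  0.01646404  0.02819961]
```

View pics/z8.png

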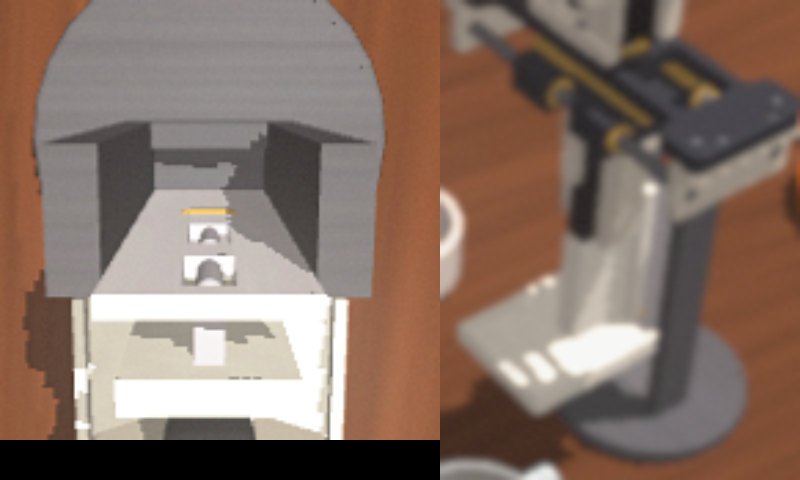

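No contact force, and both claw tips show inside the slots (zoomed at (208,232) and (208,268)). Continuing in.

arm_command --motion '[{"slide": [0, -0.004, 0], "turn": [0, 0, 0]}, {"slide": [0, -0.004, 0], "turn": [0, 0, 0]}, {"slide": [0, -0.004, 0], "turn": [0, 0, 0]}, {"slide": [0, -0.004, 0], "turn": [0, 0, 0]}, {"slide": [0, 0, 0], "turn": [0, 0, 0]}]'

```text
t: 11.78
tool_pos: [0.5827, 0.1297, 0.346]
orientation: [-3.138, -0.141, -0.0]
force: [-0.1, -0.0, -3.2]
opening: 0.0139
```

arm_command --motion '[{"slide": [0, -0.003, 0], "turn": [0, 0, 0]}, {"slide": [0, 0, 0], "turn": [0, 0, 0]}, {"slide": [0, -0.0025, 0], "turn": [0, 0, 0]}, {"slide": [0, 0, 0], "turn": [0, 0, 0]}, {"slide": [0, 0, 0], "turn": [0, 0, 0]}]'

```text
t: 12.2
tool_pos: [0.5825, 0.1316, 0.3459]
orientation: [-3.138, -0.141, -0.0]
force: [-0.5, 0.5, -2.9]
opening: 0.0144
```

```bash
python3 look.py 9
```

```text
12.3 [0.58252129 0.1315184  0.34591331] [ 0.71908805  0.15656094 -3.07943616] 0.013802393676677351 [-0.09576965  0.05276638 -0.0157423 ]
```

View pics/z9.png

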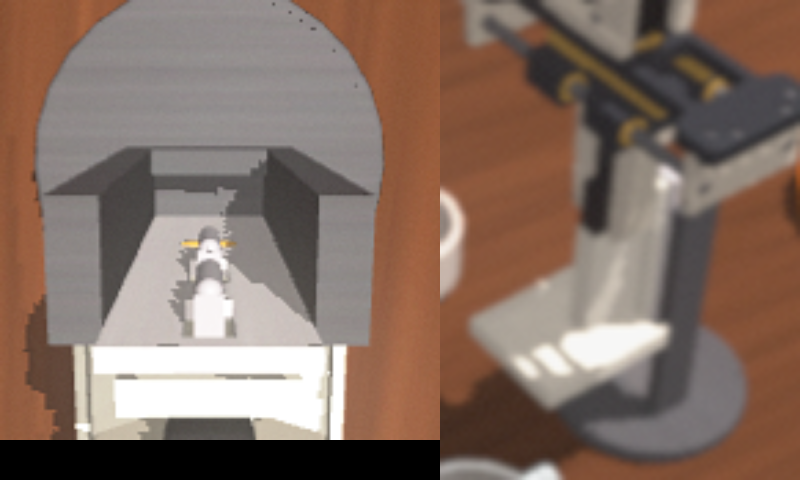

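arm_command --motion '[{"slide": [0, -0.0025, 0], "turn": [0, 0, 0]}, {"slide": [0, 0, 0], "turn": [0, 0, 0]}, {"slide": [0, 0, 0], "turn": [0, 0, 0]}, {"slide": [0, 0, 0], "turn": [0, 0, 0]}, {"slide": [0, 0, 0], "turn": [0, 0, 0]}]'

```text
t: 12.72
tool_pos: [0.5824, 0.1325, 0.3459]
orientation: [3.138, 0.141, -0.0]
force: [0.1, 0.4, -2.2]
opening: 0.0139
```

arm_command --motion '[{"slide": [0, -0.0025, 0], "turn": [0, 0, 0]}, {"slide": [0, 0, 0], "turn": [0, 0, 0]}, {"slide": [0, 0, 0], "turn": [0, 0, 0]}, {"slide": [0, 0, 0], "turn": [0, 0, 0]}, {"slide": [0, 0, 0], "turn": [0, 0, 0]}]'

```text
t: 13.13
tool_pos: [0.5824, 0.1335, 0.346]
orientation: [3.138, 0.141, 0.0]
force: [0.2, -1.3, -3.3]
opening: 0.0137
```

arm_command --motion '[{"slide": [0, -0.002, 0], "turn": [0, 0, 0]}, {"slide": [0, 0, 0], "turn": [0, 0, 0]}, {"slide": [0, 0, 0], "turn": [0, 0, 0]}, {"slide": [0, 0, 0], "turn": [0, 0, 0]}, {"slide": [0, 0, 0], "turn": [0, 0, 0]}]'

```text
t: 13.55
tool_pos: [0.5823, 0.1337, 0.3459]
orientation: [3.137, 0.14, -0.0]
force: [0.7, -5.6, -2.6]
opening: 0.0135
```

```bash
python3 look.py 10; cd pics; python3 -c "
import cv2;a=cv2.imread('w10.png')[140:250,260:370];cv2.imwrite('zz10.png',cv2.resize(a,None,fx=5,fy=5,interpolation=cv2.INTER_CUBIC))"
```

```text
13.65 [0.58233468 0.13373253 0.34595234] [-0.19550449 -5.88477553 -2.53375713] 0.013750934393100394 [-0.86917144  0.03743649 -0.01535102]
```

View pics/zz10.png

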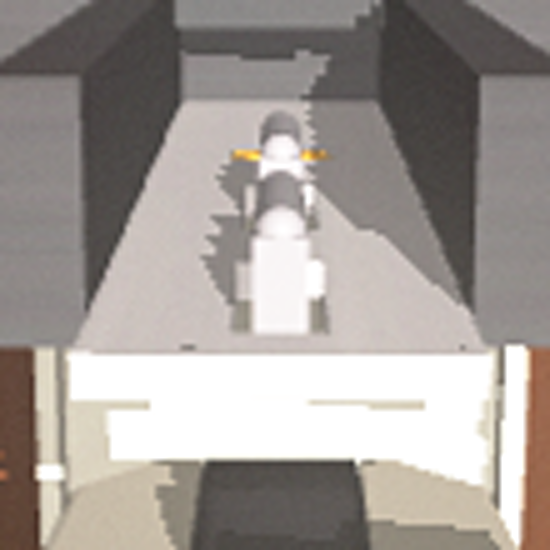

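Shelf's back is against the face (−5.9 N, plate and strip flush). Easing off and pressing down gently.

arm_command --motion '[{"slide": [0, 0.0015, 0], "turn": [0, 0, 0]}, {"slide": [0, 0, 0.005], "turn": [0, 0, 0]}, {"slide": [0, 0, 0.005], "turn": [0, 0, 0]}, {"slide": [0, 0, 0.005], "turn": [0, 0, 0]}, {"slide": [0, 0, 0], "turn": [0, 0, 0]}]'

```text
t: 14.07
tool_pos: [0.5828, 0.1333, 0.3408]
orientation: [3.137, 0.14, 0.003]
force: [1.0, -6.4, 1.0]
opening: 0.0138
```

arm_command --motion '[{"slide": [0, 0, 0.004], "turn": [0, 0, 0]}, {"slide": [0, 0, 0], "turn": [0, 0, 0]}, {"slide": [0, 0, 0.004], "turn": [0, 0, 0]}, {"slide": [0, 0, 0], "turn": [0, 0, 0]}, {"slide": [0, 0, 0], "turn": [0, 0, 0]}]'

```text
t: 14.48
tool_pos: [0.5828, 0.1332, 0.3371]
orientation: [3.137, 0.14, 0.003]
force: [2.5, -5.6, -0.8]
opening: 0.014
```

arm_command --motion '[{"slide": [0, 0, 0.003], "turn": [0, 0, 0]}, {"slide": [0, 0, 0], "turn": [0, 0, 0]}, {"slide": [0, 0, 0.003], "turn": [0, 0, 0]}, {"slide": [0, 0, 0], "turn": [0, 0, 0]}, {"slide": [0, 0, 0], "turn": [0, 0, 0]}]'

```text
t: 14.9
tool_pos: [0.5828, 0.1332, 0.3351]
orientation: [3.137, 0.14, 0.003]
force: [0.8, -6.3, 2.0]
opening: 0.0134
```

arm_command --motion '[{"slide": [0, 0, 0.003], "turn": [0, 0, 0]}, {"slide": [0, 0, 0], "turn": [0, 0, 0]}, {"slide": [0, 0, 0], "turn": [0, 0, 0]}, {"slide": [0, 0, 0], "turn": [0, 0, 0]}, {"slide": [0, 0, 0], "turn": [0, 0, 0]}]'

```text
t: 15.32
tool_pos: [0.5828, 0.1332, 0.3337]
orientation: [3.137, 0.14, 0.003]
force: [1.9, -7.0, 0.7]
opening: 0.0136
```

arm_command --motion '[{"slide": [0, 0, 0.003], "turn": [0, 0, 0]}, {"slide": [0, 0, 0], "turn": [0, 0, 0]}, {"slide": [0, 0, 0], "turn": [0, 0, 0]}, {"slide": [0, 0, 0], "turn": [0, 0, 0]}, {"slide": [0, 0, 0], "turn": [0, 0, 0]}]'

```text
t: 15.73
tool_pos: [0.5828, 0.1332, 0.3323]
orientation: [3.137, 0.14, 0.003]
force: [2.0, -5.7, -1.2]
opening: 0.0139
```

arm_command --motion '[{"slide": [0, 0, 0.003], "turn": [0, 0, 0]}, {"slide": [0, 0, 0], "turn": [0, 0, 0]}, {"slide": [0, 0, 0], "turn": [0, 0, 0]}, {"slide": [0, 0, 0], "turn": [0, 0, 0]}, {"slide": [0, 0, 0], "turn": [0, 0, 0]}]'

```text
t: 16.15
tool_pos: [0.5828, 0.1332, 0.3317]
orientation: [3.137, 0.14, 0.003]
force: [1.4, -6.1, 3.5]
opening: 0.0138
```

arm_command --motion '[{"slide": [0, 0, 0.003], "turn": [0, 0, 0]}, {"slide": [0, 0, 0], "turn": [0, 0, 0]}, {"slide": [0, 0, 0], "turn": [0, 0, 0]}, {"slide": [0, 0, 0], "turn": [0, 0, 0]}, {"slide": [0, 0, 0], "turn": [0, 0, 0]}]'

```text
t: 16.57
tool_pos: [0.5828, 0.1332, 0.3315]
orientation: [3.137, 0.14, 0.004]
force: [-2.3, -7.0, 9.0]
opening: 0.014
```

```bash
python3 look.py 11; python3 -c "
import cv2;a=cv2.imread('pics/w11.png')[140:250,260:370];cv2.imwrite('pics/zz11.png',cv2.resize(a,None,fx=5,fy=5,interpolation=cv2.INTER_CUBIC))"
```

```text
16.6667 [0.58285581 0.133156   0.33152792] [-2.37222188 -6.84712457  9.39821934] 0.01391041722441262 [-1.6003365   0.67074571  0.11525159]
```

View pics/zz11.png

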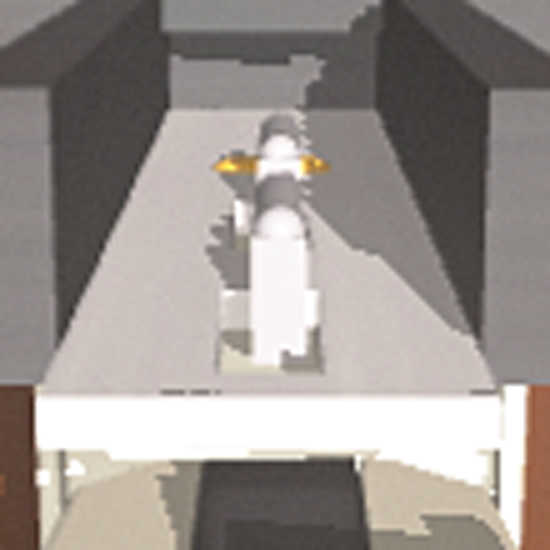

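View pics/z11.png

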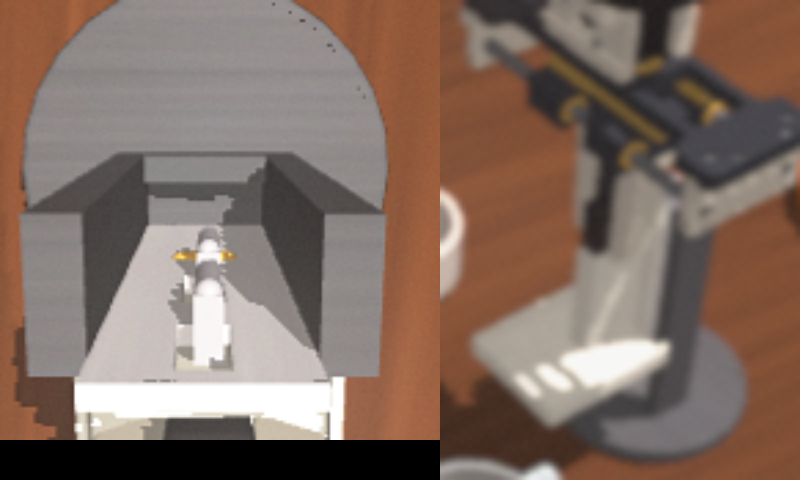

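arm_command --motion '[{"slide": [0, 0.001, 0.0015], "turn": [0, 0, 0]}, {"slide": [0, 0, 0], "turn": [0, 0, 0]}, {"slide": [0, 0, 0], "turn": [0, 0, 0]}, {"slide": [0, 0, 0], "turn": [0, 0, 0]}, {"slide": [0, 0, 0], "turn": [0, 0, 0]}]'

```text
t: 17.08
tool_pos: [0.5829, 0.133, 0.3315]
orientation: [3.137, 0.141, 0.004]
force: [-4.1, -6.1, 12.6]
opening: 0.0139
```

arm_command --motion '[{"slide": [0, 0, -0.005], "turn": [0, 0, 0]}, {"slide": [-0.003, 0, 0], "turn": [0, 0, 0]}, {"slide": [0, 0, 0], "turn": [0, 0, 0]}, {"slide": [0, 0, 0], "turn": [0, 0, 0]}, {"slide": [0, 0, 0], "turn": [0, 0, 0]}]'

```text
t: 17.5
tool_pos: [0.5817, 0.1329, 0.3316]
orientation: [3.138, 0.14, 0.004]
force: [1.9, -5.3, 2.1]
opening: 0.0137
```

```bash
python3 look.py 12; python3 -c "
import cv2;a=cv2.imread('pics/w12.png')[140:250,260:370];cv2.imwrite('pics/zz12.png',cv2.resize(a,None,fx=5,fy=5,interpolation=cv2.INTER_CUBIC))"
```

```text
17.6 [0.58173166 0.13285805 0.33163013] [ 2.17184727 -4.64808255  1.43886938] 0.01361237715294157 [-1.35332649 -0.41864074  0.03089417]
```

View pics/zz12.png

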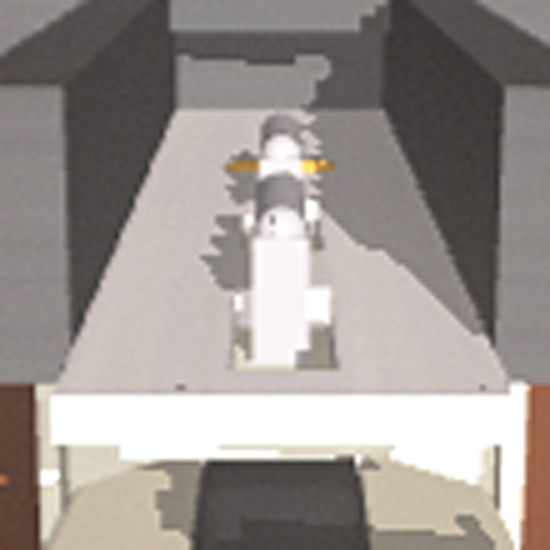

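arm_command --motion '[{"slide": [0, 0, 0.003], "turn": [0, 0, 0]}, {"slide": [0, 0, 0], "turn": [0, 0, 0]}, {"slide": [0, 0, 0], "turn": [0, 0, 0]}, {"slide": [0, 0, 0], "turn": [0, 0, 0]}, {"slide": [0, 0, 0], "turn": [0, 0, 0]}]'

```text
t: 18.02
tool_pos: [0.5818, 0.1329, 0.3315]
orientation: [3.138, 0.14, 0.004]
force: [-0.6, -5.5, 8.0]
opening: 0.014
```

arm_command --motion '[{"slide": [0, 0, 0.002], "turn": [0, 0, 0]}, {"slide": [0, 0, 0], "turn": [0, 0, 0]}, {"slide": [0, 0, 0], "turn": [0, 0, 0]}, {"slide": [0, 0, 0], "turn": [0, 0, 0]}, {"slide": [0, 0, 0], "turn": [0, 0, 0]}]'

```text
t: 18.43
tool_pos: [0.5818, 0.1328, 0.3314]
orientation: [3.138, 0.14, 0.005]
force: [-2.9, -6.7, 12.9]
opening: 0.0135
```

arm_command --motion '[{"slide": [0, 0.001, -0.006], "turn": [0, 0, 0]}, {"slide": [0, 0, 0], "turn": [0, 0, 0]}, {"slide": [0, 0, 0], "turn": [0, 0, 0]}, {"slide": [0, 0, 0], "turn": [0, 0, 0]}, {"slide": [0, 0, 0], "turn": [0, 0, 0]}]'

```text
t: 18.85
tool_pos: [0.5817, 0.1326, 0.3316]
orientation: [3.138, 0.14, 0.003]
force: [2.2, -4.9, 1.3]
opening: 0.0141
```

arm_command --motion '[{"slide": [0, 0.001, -0.002], "turn": [0, 0, 0]}, {"slide": [0, 0, 0], "turn": [0, 0, 0]}, {"slide": [0, 0, 0], "turn": [0, 0, 0]}, {"slide": [0, 0, 0], "turn": [0, 0, 0]}, {"slide": [0, 0, 0], "turn": [0, 0, 0]}]'

```text
t: 19.27
tool_pos: [0.5816, 0.1323, 0.332]
orientation: [3.138, 0.14, 0.002]
force: [4.0, -4.5, -1.7]
opening: 0.0137
```

arm_command --motion '[{"slide": [0.0015, 0, -0.002], "turn": [0, 0, 0]}, {"slide": [0, 0, 0], "turn": [0, 0, 0]}, {"slide": [0, 0, 0], "turn": [0, 0, 0]}, {"slide": [0, 0, 0], "turn": [0, 0, 0]}, {"slide": [0, 0, 0], "turn": [0, 0, 0]}]'

```text
t: 19.68
tool_pos: [0.5819, 0.1324, 0.3323]
orientation: [3.138, 0.14, -0.0]
force: [2.8, -3.1, -4.6]
opening: 0.0136
```

```bash
python3 look.py 13; python3 -c "
import cv2;a=cv2.imread('pics/w13.png')[140:250,260:370];cv2.imwrite('pics/zz13.png',cv2.resize(a,None,fx=5,fy=5,interpolation=cv2.INTER_CUBIC))"
```

```text
19.7833 [0.58191596 0.13236527 0.33232668] [ 3.21518224 -3.63443178 -4.16631484] 0.01383033678134366 [-1.13599146 -0.81553933 -0.00331588]
```

View pics/zz13.png

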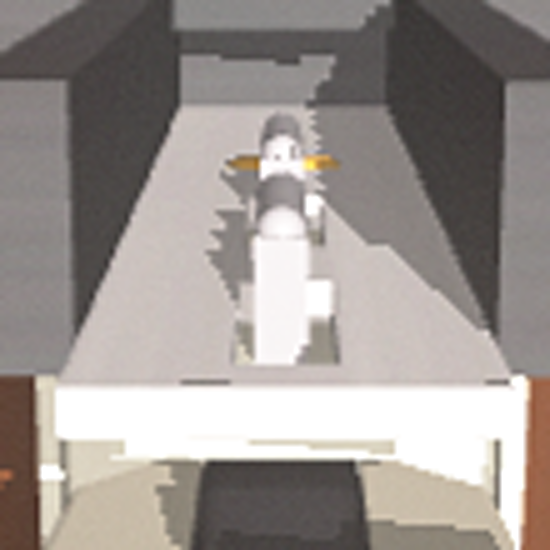

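arm_command --motion '[{"slide": [0, 0, 0.002], "turn": [0, 0, 0]}, {"slide": [0, 0, 0], "turn": [0, 0, 0]}, {"slide": [0, 0, 0], "turn": [0, 0, 0]}, {"slide": [0, 0, 0], "turn": [0, 0, 0]}, {"slide": [0, 0, 0], "turn": [0, 0, 0]}]' --gripper 35

```text
t: 20.2
tool_pos: [0.5818, 0.1328, 0.3323]
orientation: [-3.138, -0.141, -0.0]
force: [0.7, 0.7, 0.1]
opening: 0.0326
```

```bash
python3 look.py 14; python3 -c "
import cv2;a=cv2.imread('pics/w14.png')[140:250,260:370];cv2.imwrite('pics/zz14.png',cv2.resize(a,None,fx=5,fy=5,interpolation=cv2.INTER_CUBIC))"
```

```text
20.3 [0.5818178  0.13264144 0.33226389] [0.11704476 0.32150128 0.01052067] 0.03268561543409776 [-0.01975029  0.03287421  0.00735772]
```

View pics/zz14.png

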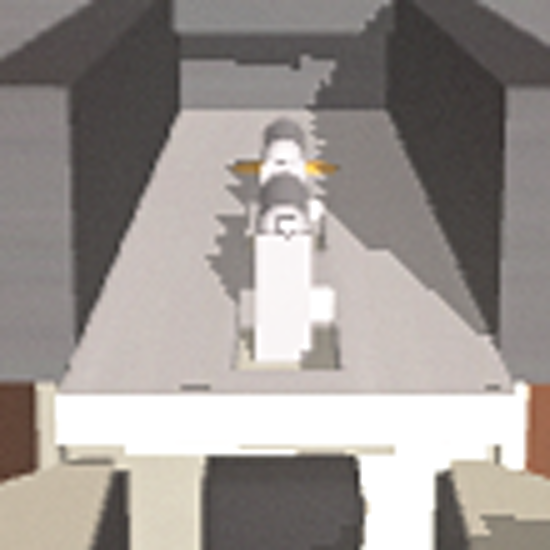

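View pics/z14.png

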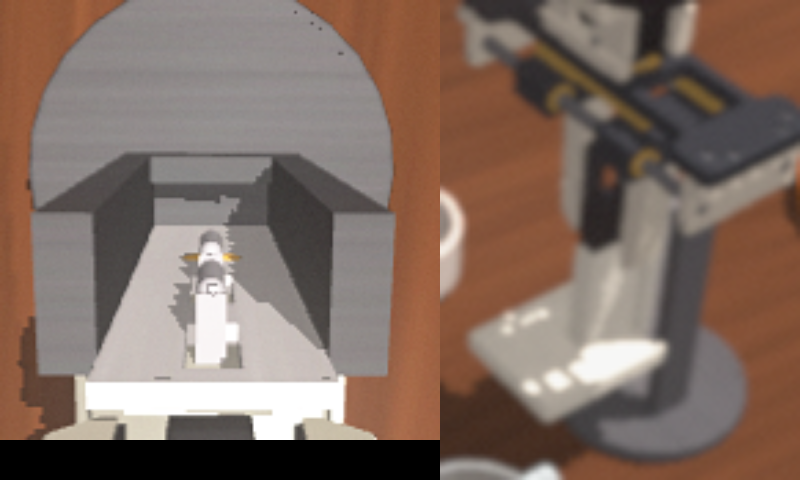

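arm_command --motion '[{"slide": [0, 0, -0.03], "turn": [0, 0, 0]}, {"slide": [0, 0, -0.06], "turn": [0, 0, 0]}, {"slide": [0, 0, -0.08], "turn": [0, 0, 0]}, {"slide": [0, 0.06, -0.08], "turn": [0, 0, 0]}, {"slide": [0, 0.06, 0], "turn": [0, 0, 0]}]'

```text
t: 20.72
tool_pos: [0.5871, 0.0853, 0.4416]
orientation: [-3.138, -0.145, -0.019]
force: [1.1, 0.5, 0.8]
opening: 0.0324
```

arm_command --motion '[{"slide": [0, 0.08, 0], "turn": [0, 0, 0]}, {"slide": [0, 0.05, 0], "turn": [0, 0, 0]}, {"slide": [0, 0, 0], "turn": [0, 0, 0]}, {"slide": [0, 0, 0], "turn": [0, 0, 0]}, {"slide": [0, 0, 0], "turn": [0, 0, 0]}]'

```text
t: 21.13
tool_pos: [0.5907, 0.0333, 0.4327]
orientation: [-3.138, -0.14, -0.001]
force: [0.7, -0.2, -0.3]
opening: 0.0327
```

Run:
```python
from h import *
for n in ['wrist','scene','top']: snap(n,n[0]+'15')
print(robot.read_state()['tool_pos'])
a=cv2.resize(cv2.imread('pics/w15.png')[0:190,240:400],None,fx=3,fy=3,interpolation=cv2.INTER_CUBIC)
b=cv2.resize(cv2.imread('pics/s15.png')[150:250,340:420],None,fx=4,fy=4,interpolation=cv2.INTER_CUBIC)
o=np.zeros((570,800,3),np.uint8); o[:570,:480]=a; o[:400,480:]=b; cv2.imwrite('pics/z15.png',o)
```

```text
[0.59067757 0.03400128 0.43225955]
```

View pics/z15.png

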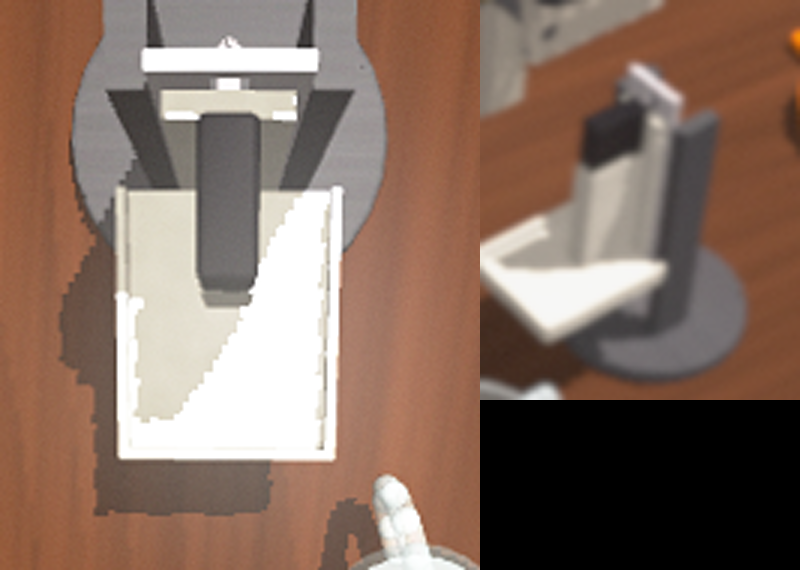

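Shelf hangs square and stays put. To check the catch by feel, I'll close the fingers and touch the rib top lightly: a latched shelf is stiff, an unlatched one gives several mm on the pin's spring.

arm_command --motion '[{"slide": [0, -0.05, 0], "turn": [0, 0, 0]}, {"slide": [0, -0.08, 0], "turn": [0, 0, 0]}, {"slide": [0, -0.08, 0], "turn": [0, 0, 0]}, {"slide": [0, -0.04, 0], "turn": [0, 0, 0]}, {"slide": [0, 0, 0], "turn": [0, 0, 0]}]' --gripper 0

```text
t: 21.7
tool_pos: [0.581, 0.1366, 0.4321]
orientation: [-3.137, -0.148, 0.001]
force: [0.8, 0.5, 0.6]
opening: 0.0039
```

arm_command --motion '[{"slide": [0, 0, 0.06], "turn": [0, 0, 0]}, {"slide": [0, 0, 0.05], "turn": [0, 0, 0]}, {"slide": [0, 0, 0.025], "turn": [0, 0, 0]}, {"slide": [0, 0, 0], "turn": [0, 0, 0]}, {"slide": [0, 0, 0], "turn": [0, 0, 0]}]'

```text
t: 22.12
tool_pos: [0.5817, 0.1323, 0.3779]
orientation: [3.138, 0.141, -0.002]
force: [0.2, -0.4, 0.3]
opening: 0.0006
```

Now down in small steps toward the expected contact at TCP z ≈ 0.366.

arm_command --motion '[{"slide": [0, 0, 0.01], "turn": [0, 0, 0]}, {"slide": [0, 0, 0.01], "turn": [0, 0, 0]}, {"slide": [0, 0, 0], "turn": [0, 0, 0]}, {"slide": [0, 0, 0], "turn": [0, 0, 0]}, {"slide": [0, 0, 0], "turn": [0, 0, 0]}]'

```text
t: 22.53
tool_pos: [0.582, 0.1324, 0.3706]
orientation: [-3.138, -0.14, -0.001]
force: [-0.6, -0.5, -1.0]
opening: 0.0005
```

arm_command --motion '[{"slide": [0, 0, 0.005], "turn": [0, 0, 0]}, {"slide": [0, 0, 0], "turn": [0, 0, 0]}, {"slide": [0, 0, 0], "turn": [0, 0, 0]}, {"slide": [0, 0, 0], "turn": [0, 0, 0]}, {"slide": [0, 0, 0], "turn": [0, 0, 0]}]'

```text
t: 22.95
tool_pos: [0.5818, 0.1325, 0.3682]
orientation: [3.138, 0.141, -0.0]
force: [-0.0, -1.2, 0.0]
opening: 0.0004
```

arm_command --motion '[{"slide": [0, 0, 0.003], "turn": [0, 0, 0]}, {"slide": [0, 0, 0], "turn": [0, 0, 0]}, {"slide": [0, 0, 0], "turn": [0, 0, 0]}, {"slide": [0, 0, 0], "turn": [0, 0, 0]}, {"slide": [0, 0, 0], "turn": [0, 0, 0]}]'

```text
t: 23.37
tool_pos: [0.5819, 0.1325, 0.3672]
orientation: [3.138, 0.14, 0.001]
force: [-0.3, -0.0, 2.2]
opening: 0.0006
```

arm_command --motion '[{"slide": [0, 0, 0.003], "turn": [0, 0, 0]}, {"slide": [0, 0, 0], "turn": [0, 0, 0]}, {"slide": [0, 0, 0], "turn": [0, 0, 0]}, {"slide": [0, 0, 0], "turn": [0, 0, 0]}, {"slide": [0, 0, 0], "turn": [0, 0, 0]}]'

```text
t: 23.78
tool_pos: [0.5822, 0.1323, 0.3669]
orientation: [3.138, 0.14, 0.003]
force: [-1.5, -0.9, 6.8]
opening: 0.0007
```

arm_command --motion '[{"slide": [0, 0, 0.002], "turn": [0, 0, 0]}, {"slide": [0, 0, 0], "turn": [0, 0, 0]}, {"slide": [0, 0, 0], "turn": [0, 0, 0]}, {"slide": [0, 0, 0], "turn": [0, 0, 0]}, {"slide": [0, 0, 0], "turn": [0, 0, 0]}]'

```text
t: 24.2
tool_pos: [0.5823, 0.1323, 0.3669]
orientation: [3.138, 0.14, 0.005]
force: [-1.1, -1.8, 10.0]
opening: 0.0009
```

arm_command --motion '[{"slide": [0, 0, -0.04], "turn": [0, 0, 0]}, {"slide": [0, 0.05, -0.08], "turn": [0, 0, 0]}, {"slide": [0, 0.1, 0], "turn": [0, 0, 0]}, {"slide": [0, 0.1, 0], "turn": [0, 0, 0]}, {"slide": [0, 0.1, 0], "turn": [0, 0, 0]}]'

```text
t: 24.62
tool_pos: [0.5943, -0.0079, 0.4136]
orientation: [3.138, 0.143, 0.002]
force: [0.8, 0.2, -0.6]
opening: 0.0001
```

arm_command --motion '[{"slide": [0, 0.1, 0], "turn": [0, 0, 0]}, {"slide": [0, 0.1, 0], "turn": [0, 0, 0]}, {"slide": [0, 0.1, 0], "turn": [0, 0, 0]}, {"slide": [0, 0, 0], "turn": [0.24, 0, 0]}, {"slide": [0, 0, 0], "turn": [0.24, 0, 0]}]'

```text
t: 25.03
tool_pos: [0.6049, -0.1282, 0.413]
orientation: [-2.894, -0.127, 0.015]
force: [-0.8, 0.5, -0.1]
opening: 0.0007
```

arm_command --motion '[{"slide": [0, 0, 0], "turn": [0.24, 0, 0]}, {"slide": [0, 0, 0], "turn": [0.24, 0, 0]}, {"slide": [0, 0, 0], "turn": [0.24, 0, 0]}, {"slide": [0, 0, 0], "turn": [0.24, 0, 0]}, {"slide": [0, 0, 0], "turn": [0.24, 0, 0]}]'

```text
t: 25.45
tool_pos: [0.6051, -0.1269, 0.413]
orientation: [-2.294, -0.103, 0.045]
force: [0.5, 1.2, -1.5]
opening: 0.0004
```

arm_command --motion '[{"slide": [0, 0, 0], "turn": [0.24, 0, 0]}, {"slide": [0, 0, 0], "turn": [0.24, 0, 0]}, {"slide": [0, 0, 0], "turn": [0, 0, 0]}, {"slide": [0, 0, 0], "turn": [0, 0, 0]}, {"slide": [0, 0, 0], "turn": [0, 0, 0]}]'

```text
t: 25.87
tool_pos: [0.6052, -0.1264, 0.4128]
orientation: [-2.064, -0.092, 0.055]
force: [0.3, -0.1, -0.6]
opening: 0.0003
```

Run:
```python
from h import *
c=snap('wrist','w16'); print(robot.read_state()['tool_pos'],robot.read_state()['q'],np.round(c['T'],3))
```

```text
[ 0.60520631 -0.12621934  0.41339835] [-0.51723686  0.41464916  1.32113893  0.91976441  2.00088333 -0.47071164] [[ 0.996  0.06  -0.066  0.6  ]
 [ 0.09  -0.676  0.731 -0.076]
 [-0.001 -0.734 -0.679  0.463]
 [ 0.     0.     0.     1.   ]]
```

View pics/w16.png

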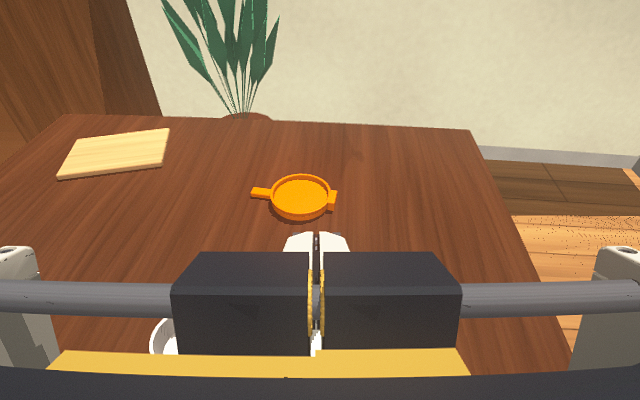

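arm_command --motion '[{"slide": [0, 0, 0], "turn": [-0.24, 0, 0]}, {"slide": [0, 0, 0], "turn": [-0.24, 0, 0]}, {"slide": [0, 0, 0], "turn": [-0.12, 0, 0]}, {"slide": [0, 0, 0], "turn": [0, 0, 0]}, {"slide": [0, 0, 0], "turn": [0, 0, 0]}]' --gripper 80

```text
t: 26.33
tool_pos: [0.6052, -0.1256, 0.4146]
orientation: [-2.361, -0.108, 0.041]
force: [0.8, 1.2, -0.3]
opening: 0.0296
```

Run:
```python
from h import *
c=snap('wrist','w17'); im=c['pixels']
cv2.imwrite('pics/z17.png',cv2.resize(im[90:280,230:420],None,fx=3,fy=3,interpolation=cv2.INTER_CUBIC))
```

```text
(no output)
```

View pics/z17.png

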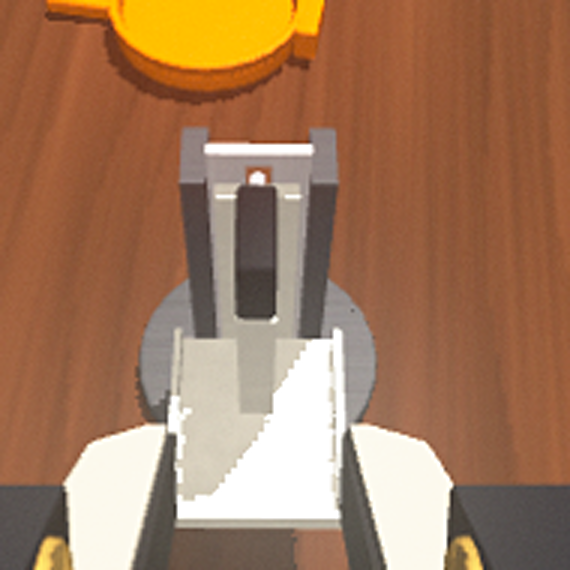

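Run:
```python
from h import *
c=load('w17'); im=c['pixels']; g=cv2.cvtColor(im,cv2.COLOR_BGR2GRAY)
for col in (304,306,309,326,329): print(col,[(r,int(g[r,col])) for r in range(136,160)])
th=np.radians(5.1); n=np.array([-np.sin(th),np.cos(th),0]); P=np.array([.5806,.1585,0])
def onf(u,v,off=0):
    o,d=ray(c,u,v); return (o+d*(n@(P+n*off-o))/(n@d))[2]
for r in np.arange(138,160,1.0): print(r, round(onf(316,r)*1e3,1), round(onf(316,r,-.006)*1e3,1), round(onf(316,r,.004)*1e3,1))
```

```text
304 [(136, 101), (137, 154), (138, 255), (139, 255), (140, 255), (141, 217), (142, 148), (143, 153), (144, 152), (145, 157), (146, 154), (147, 151), (148, 153), (149, 154), (150, 150), (151, 184), (152, 196), (153, 198), (154, 192), (155, 255), (156, 193), (157, 161), (158, 163), (159, 164)]
306 [(136, 102), (137, 151), (138, 255), (139, 255), (140, 255), (141, 212), (142, 148), (143, 152), (144, 150), (145, 152), (146, 154), (147, 153), (148, 153), (149, 150), (150, 150), (151, 182), (152, 198), (153, 194), (154, 192), (155, 255), (156, 192), (157, 160), (158, 164), (159, 163)]
309 [(136, 101), (137, 151), (138, 255), (139, 255), (140, 255), (141, 213), (142, 147), (143, 151), (144, 154), (145, 153), (146, 152), (147, 149), (148, 153), (149, 150), (150, 149), (151, 190), (152, 136), (153, 92), (154, 73), (155, 82), (156, 67), (157, 66), (158, 67), (159, 71)]
326 [(136, 104), (137, 94), (138, 255), (139, 255), (140, 255), (141, 219), (142, 150), (143, 154), (144, 152), (145, 155), (146, 154), (147, 154), (148, 154), (149, 151), (150, 152), (151, 184), (152, 195), (153, 196), (154, 19
[... 182 characters left out ...]
52), (146, 152), (147, 152), (148, 150), (149, 150), (150, 151), (151, 175), (152, 192), (153, 189), (154, 195), (155, 255), (156, 196), (157, 158), (158, 159), (159, 163)]
138.0 192.1 199.1 187.5
139.0 190.6 197.6 186.0
140.0 189.1 196.1 184.4
141.0 187.6 194.6 182.9
142.0 186.0 193.1 181.3
143.0 184.4 191.6 179.7
144.0 182.9 190.0 178.1
145.0 181.3 188.5 176.5
146.0 179.7 186.9 174.8
147.0 178.1 185.4 173.2
148.0 176.4 183.8 171.5
149.0 174.8 182.2 169.9
150.0 173.1 180.6 168.2
151.0 171.5 179.0 166.5
152.0 169.8 177.3 164.8
153.0 168.1 175.7 163.1
154.0 166.4 174.0 161.3
155.0 164.7 172.3 159.6
156.0 162.9 170.7 157.8
157.0 161.2 169.0 156.0
158.0 159.4 167.2 154.2
159.0 157.7 165.5 152.4
```

Strip top edge reads z ≈ 187.4 mm and the plate top ≈ 171.9 mm, which is 15.5 mm apart against 16 mm when home. The shelf is seated, so I'm handing in.

Run:
```python
from h import *
s=robot.read_state(); print(s['t'],s['dq'].round(3) if hasattr(s['dq'],'round') else s['dq'],s['force'])
print(robot.close_job())
```

```text
26.3833 [-0.011  0.02   0.009  0.006  0.004  0.   ] [-0.64458682 -0.04447345  0.15757793]
the job is handed in; nothing more can be done
None
```

The white shelf is hooked on the stand and pressed down. It stayed down when I let go, and I handed the job in at 26.4 s.

- **Insertion:** The strip turned out to be set about 11–12 mm above its lowest setting. Both claws went into the slots at the first approach with no contact force. I pushed on until the back met the face with about 6 N.
- **Pressing home:** I pressed down until it stopped hard, at about 15 N net, above the 6–10 N you gave. The shelf had drifted about 1.6 mm sideways in the slots, adding a 4 N side force. I eased off, re-centred it and pressed again, to about 15 N with about 3 N sideways.
- **After letting go:** A light touch on the rib top, up to 10 N, gave only about 0.3 mm. With only the pin's spring under it, it would have given several mm.
- **Last picture:** The plate top is 15.5 mm below the strip top, against 16 mm when fully home. The shelf looks square and centred, and the arm was clear of it.

**Not fully settled:**
- The green pin was hidden under the tray, so I judged that it is pushed in from height and feel, not by sight.
- The strip-height estimates varied: 11.4 mm by sight, 12.3 mm and 12.9 mm by touch. That is within camera accuracy, and the plate-to-strip check does not depend on it.
- I did not re-measure where the ramekin, cup, tin and press ended up. I never moved against them and saw no contact.

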